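# Load the backup drives into the rack, latch its gate and lock it with the T-key

## Task

Lift the red tab of the gravity latch and swing the rack's gate wide open, then slide every backup drive on the desk into a bay of its own, fully home under the hood. Swing the gate shut again with the latch bar dropped into its catch, then lock it: put the square tip of the T-key into the round knob and turn it clockwise to its stop, and stand the key back in its stand. Leave the marker pen beside the drives where it is.

Things in the scene. Friction and masses are not known exactly. Their poses are not given: they have to be found in the camera images.
- rack: Grey steel drive rack fixed to the desk, 170 deep, 230 wide, 71 high (mm). Origin: centre of its underside; +x to its back, +y to its left (the lock's side). Floor 5 high. Bays at y = +62, 0, -62. A hood roofs the part behind x = +5 (underside z = 66, top 71); before it the bays are open above. Front posts 12 square at x = -85: y = +110 (56 high), y = -110 (62 high)
- bay1 (a point): Left bay, y = +62 in the rack frame: the point on its floor under the middle of a drive that is fully home (against the back wall). Axes as the rack. The bay is a channel 42 wide between black rails 14 high that begin 70 mm in front of this point; at their first 18 mm the channel is 50 wide; under the hood the rails are guide walls up to the roof
- bay2 (a point): The same for the middle bay (y = 0)
- bay3 (a point): The same for the right bay (y = -60)
- gate (a joint): Opening of the gate, rad: 0 shut, up to 1.9. It hinges on the right front post and its left end comes towards the robot (anticlockwise from above). Dark barred gate 200 long, 8 thick, z = 12 to 56; shut, it clears home drives by 16 mm. A stiff hinge (0.12 N m): it stays where it is left. Opened to about 1.65 it leaves a gripper room beside the right bay
- gate_hinge (a point): On the gate's vertical hinge axis at desk height (x = -85, y = -104 in the rack frame); axes as the rack, not turning with the gate
- latch_bar (a joint): Angle of the latch bar, rad: 0 level on its stop pin, grows as the free end is lifted, up to 0.6; it falls by its weight (150 g). Gate shut and bar at 0: it lies behind the catch tooth and the gate cannot open; above about 0.11 it clears the tooth. Shut it holding the bar up, then let it down; or push the gate itself near the hinge: the bar rides up the ramp and drops in
- catch (a point): Top middle of the fixed catch tooth in front of the left post (x = -108, y = +110, z = 60 in the rack frame; axes as the rack): 4 thick, 16 wide. A ramp slopes from its top down towards the robot, to 28 mm in front of it and 22 lower
- latch_pivot (a point): The bar's pivot on the gate: 12 mm in front of the gate's middle plane, 85 mm along the gate from the hinge axis, z = 52. Axes turn with gate and bar: y along the bar to its free end, x through the gate (to the rack's back when shut). Steel bar 8 thick, 10 high, reaching 150 mm from the pivot
- latch_tab (a point): Grip point on the bar's red lift tab, 85 mm along the bar from the pivot and 46 above its axis (z = 98, bar down). The tab is an upright plate 10 thick (local x), 30 wide (along the bar); its top is 12 above this point and it stands clear above bar and gate from z = 57. Axes as the pivot
- lock_knob (a joint): Angle of the captive lock knob, rad: 0 to 0.15 at the start (unlocked), 1.3 at its stop (locked); grows clockwise seen from above; takes about 0.08 N m. A cam arm under it then lies over the latch bar; it can turn home only with the bar down. It stands on a column 36 square, 56 high
- knob_recess (a point): Centre of the mouth of the knob's square recess, on its vertical axis, z = 88 (knob 38 across, black with brass middle). The recess is 13 square, 16 deep; its sides run along this point's x and y, which turn with the knob
- t_key: T-key, 86 tall, 120 g, upright in its stand. Origin: centre of the tip's end; z up the shank. Square shank 11 across (sides along x and y; the first 6 mm of the tip 8) up to a round collar of radius 16 at 42 to 47, on which it rests in the stand; blue crossbar handle 70 long (x), 14 wide (y), 72 to 86 above the tip
- key_stand: Grey block 60 by 60 by 50 high fixed to the desk, on a rubber foot. Origin: centre of its underside
- stand_hole (a point): Centre of the mouth of the stand's hole, 18 square and 46 deep, 50 above the desk. The parked key's tip is 42 below this point
- drive1: Backup drive standing on its long edge: 120 long (x), 36 wide (y), 52 high, about 320 g (heavy at the bottom), silver with blue sides and black rubber ends. Origin: centre of its underside. Either end may go in first. May be absent
- drive2: Another such drive. May be absent
- drive3: Another such drive. May be absent
- monitor_pole: Obstacle: black monitor pole fixed at the desk, 36 square and 520 mm high above the desk, standing 95 mm nearer the robot (-x) and 78 mm further left (+y) than this origin, which lies 105 mm below the desk top; its arm and monitor reach from it to the back right. Fixed
- marker: Blue and white marker pen lying flat, 135 long; origin under its middle. Bystander

How it is judged:
On the way, in this order (a step that is already met when the one before it is completed fails the run):
1. the latch bar is lifted and the gate swung wide open (beyond 75 degrees) (value of joint gate above 1.3 rad), for 0.2 s.
2. every drive stands home in a bay (x of drive1 in the frame of rack between -0.025 and 0.005 m and z of drive1 in the frame of rack between 0 and 0.012 m and angle between each of drive1, drive2, drive3's own z axis and vertical below 0.12 rad and (y of drive1 in the frame of rack between 0.055 and 0.069 m or y of drive1 in the frame of rack between -0.007 and 0.007 m or y of drive1 in the frame of rack between -0.069 and -0.055 m) and x of drive2 in the frame of rack between -0.025 and 0.005 m and z of drive2 in the frame of rack between 0 and 0.012 m and (y of drive2 in the frame of rack between 0.055 and 0.069 m or y of drive2 in the frame of rack between -0.007 and 0.007 m or y of drive2 in the frame of rack between -0.069 and -0.055 m) and x of drive3 in the frame of rack between -0.025 and 0.005 m and z of drive3 in the frame of rack between 0 and 0.012 m and (y of drive3 in the frame of rack between 0.055 and 0.069 m or y of drive3 in the frame of rack between -0.007 and 0.007 m or y of drive3 in the frame of rack between -0.069 and -0.055 m)), for 0.2 s.
3. the gate is shut and the latch bar has dropped into its catch (all of step 2 and value of joint gate below 0.05 rad and value of joint latch_bar below 0.04 rad), for 0.3 s.
4. the knob is turned to the locked position with the T-key's tip in its recess (value of joint lock_knob above 1.1 rad and value of joint gate below 0.05 rad and value of joint latch_bar below 0.04 rad and horizontal distance between t_key and knob_recess below 0.005 m and z of t_key in the frame of knob_recess below -0.006 m), for 0.2 s.
At the end, for the whole second after the job is handed in: Each drive upright on the rack floor in a bay, at most 20 mm short of home; gate within 0.05 rad of shut, latch bar within 0.04 rad of level; knob beyond 1.1 rad; T-key released in its stand (8 mm of centre, tip 36 mm deep, upright within 0.12 rad) (all of step 3 and value of joint lock_knob above 1.1 rad and horizontal distance between t_key and stand_hole below 0.008 m and z of t_key in the frame of stand_hole below -0.036 m and angle between t_key's own z axis and vertical below 0.12 rad and linear speed of t_key below 0.02 m/s); the robot touches nothing.
It fails at once if the marker is pushed more than 4 cm (distance of marker from where it was at the start of the episode above 0.04 m).
Of drive1, drive2, drive3 only 2 to 3 are there at a start; the rules pass over those that are not, and their reading is None.
At some moment in a run one of drive1, drive2, drive3 may be knocked a few centimetres aside while the robot is not near it.
It also fails if it takes over 200 s, if anything falls off the work surface, if the arm or the gripper's body presses on something with over 40 N, if the wrist force passes 120 N, or if a joint passes its speed limit or range.

## Robot

A 7-joint arm with a two-finger parallel gripper is mounted at the origin on the work surface; the furniture and walls round the work are solid. World frame = base frame: x ahead of the robot, y to its left, z up, the work surface at z = 0. Lengths are in m, angles in rad, forces in N, time in s.
With the tool pointing down it reaches from about 0.4 to 0.85 m from the base axis. Payload 10.4 kg.
Tool frame: the origin (TCP) lies on the centre line of the jaws, within the pads' length; the fingertips stand r.tip_extent ahead of it and the grasp point (between the pads) lies 3 mm ahead of it (r.tip_extent is the distance from the TCP to the fingertips, in m); z points along the fingers, y is the direction in which the jaws open and shut (so a half turn about z gives the same grasp; the last joint's range is limited). The gripper opens to 87 mm and grips with 3 to 60 N. Pads are 19 mm wide; open, the fingers measure 117 mm over their backs; the gripper's body (75 mm by 190 mm) begins 51 mm behind the grasp point.
Start: joints at [-0.023, 0.332, -0.065, 1.46, 0.022, 1.35, -0.088], TCP at [0.625, 0, 0.207] pointing down, gripper open.
Joint ranges: [-2.6, 2.6], [-0.5, 2.12], [-1.47, 1.34], [0.16, 2.42], [-1.27, 4.41], [0.06, 2.06], [-2.6, 2.6]. Speed limits (rad/s): [2.22, 2.22, 2.79, 2.79, 3.14, 3.14, 3.14].

## Interface

Orientations are given as a unit quaternion [x, y, z, w].
In Python, from bench import r gives the robot as it stands. The module is installed in compiled form; this text tells all that it offers.
- The arm moves only by the shell command python3 -m jog 'ROWS' [FORCE]. ROWS is JSON, a list of rows, each a list of 5 numbers: the shift along the tool's x, y, z in cm, then the turn about the tool's z in rad, then the closure, from 0 (fully open) to 1 (shut). A call has exactly 10 rows; each row shifts and turns the pose as measured when the row begins, along the tool's axes as they then stand; what a row does not reach is not made up. A row lasts 1/10 s, in which the tool goes at most 50 mm and 8.59 degrees, less where a joint would pass 70% of its speed; a pose out of reach is approached as far as the arm can. A call with a gripper value outside its range is refused whole. The fingers move at their own pace and stop on an object; FORCE is the grip in N (left out, the last holds). Time passes only in rows, so rows that do not move let the fingers close, or fill a call up. It gives the time, the measured TCP pose, the force and the opening at its end, in the units of the state.
- r.read_state(): the state, without advancing time (a new reading comes with each control period).
- r.camera(name): name is "scene" or "side" or "wrist"; returns a dict with "pixels" (400x640x3 uint8, red, green, blue), "fx", "fy", "cx", "cy" (pixels), "camera_from_world" (4x4, takes a point from world to camera coordinates). Camera axes: x right, y up, looking along -z (the intrinsics and any distortion apply to the point x, -y, -z); pixel columns grow to the right and rows downward; lengths in m; the calibration is good to about 2 mm. The wrist camera is an equidistant fisheye: a pixel r from the principal point sees the ray r / f radians off the axis. A picture is of the moment at which its call begins. There is no depth.
- r.close_job(): hands the job in, once; it reports no verdict.
The state is a dict: "time": time; "joint_positions": joint angles; "joint_vel": joint speeds; "joint_torque": joint torques, N m; "ee_pos": TCP position; "eef_rot": TCP orientation; "ft_force": force on the tool from outside, world axes, zero at the start; "torque": the same for the moment, N m; "width": finger opening in m.
Only numpy, scipy, OpenCV 4.12 (cv2) and the standard library are available. Lean on these libraries where they do the work, as an engineer would, in place of code of your own. Each camera call takes 0.05 s, during which the arm holds its last target. There are 200 camera calls.

## Working session

There is one attempt and no reset: what is moved stays moved. The work goes in short steps, Python scripts to look and compute and a shell command to move; the robot and the scene stay as the last step left them, time stands still between calls to the robot, and variables do not carry over. Pictures are saved under pics/ and viewed, about 12 in all and at most 16, crops included, and the job is handed in when it is done.

```bash
mkdir -p pics; cat > h.py <<'E'
import numpy as np, cv2
from bench import r
from scipy.spatial.transform import Rotation as R
def snap(name,f):
    c=r.camera(name); cv2.imwrite(f'pics/{f}.png',cv2.cvtColor(c['pixels'],cv2.COLOR_RGB2BGR)); np.save(f'pics/{f}.npy',c,allow_pickle=True); return c
def load(f): return np.load(f'pics/{f}.npy',allow_pickle=True).item()
def ray(c,u,v,fish=False):
    x=(u-c['cx'])/c['fx']; y=(v-c['cy'])/c['fy']
    if fish:
        t=np.hypot(x,y); s=np.sin(t)/t if t>1e-9 else 1; d=np.array([x*s,-y*s,-np.cos(t)])
    else: d=np.array([x,-y,-1.])
    M=np.linalg.inv(c['camera_from_world']); return M[:3,3],M[:3,:3]@d
def onz(c,u,v,z,fish=False):
    o,d=ray(c,u,v,fish); return o+d*(z-o[2])/d[2]
def proj(c,p,fish=False):
    q=c['camera_from_world']@np.append(p,1); x,y,z=q[0],-q[1],-q[2]
    if fish:
        n=np.hypot(x,y); t=np.arctan2(n,z); return c['cx']+c['fx']*t*x/n,c['cy']+c['fy']*t*y/n
    return c['cx']+c['fx']*x/z,c['cy']+c['fy']*y/z
def st():
    s=r.read_state(); rot=R.from_quat(s['eef_rot']); m=rot.as_matrix()
    print('t',round(s['time'],2),'p',np.round(s['ee_pos'],4),'xaxis yaw',round(np.degrees(np.arctan2(m[1,0],m[0,0])),1),'z',np.round(m[:,2],3),'F',np.round(s['ft_force'],1),'w',round(s['width'],4)); return s,m
def go(p,yaw=None):
    "shift in tool cm and turn"
    s,m=st(); d=m.T@(np.array(p)-s['ee_pos'])*100; print('tool shift cm',np.round(d,2))
    if yaw is not None:
        a=np.arctan2(m[1,0],m[0,0]); t=-(np.radians(yaw)-a); t=(t+np.pi/2)%np.pi-np.pi/2; print('turn',round(t,3))
E
python3 - <<'E'
from h import *
a=snap('scene','s0');b=snap('side','d0');w=snap('wrist','w0')
st();print(r.tip_extent)
for c in (a,b,w): print(c['fx'],c['cx'],c['cy'],np.linalg.inv(c['camera_from_world'])[:3].round(3).tolist())
E
```

```text
t 0.15 p [ 0.6247 -0.      0.2062] xaxis yaw 90.0 z [-0.001 -0.    -1.   ] F [-0.4  0.5  0. ] w 0.0869
0.022
363.7369215138898 318.16573081680446 200.74816334089013 [[-0.647, 0.478, -0.594, -0.081], [-0.763, -0.404, 0.505, 0.596], [0.001, 0.78, 0.626, 0.662]]
457.9620908125504 323.6477263915424 195.29662028921732 [[0.993, 0.082, -0.082, 0.41], [-0.115, 0.633, -0.766, -0.996], [-0.011, 0.77, 0.638, 0.931]]
309.70691628693146 326.72631978050043 199.7234708735139 [[1.0, -0.001, 0.002, 0.625], [0.0, 0.954, 0.298, 0.082], [-0.002, -0.298, 0.954, 0.385]]
```

View pics/s0.png

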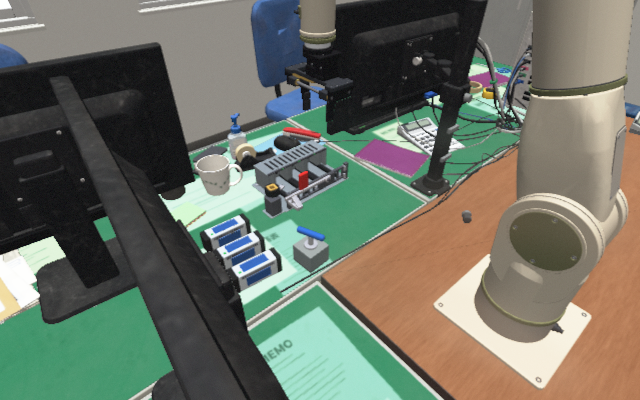

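View pics/d0.png

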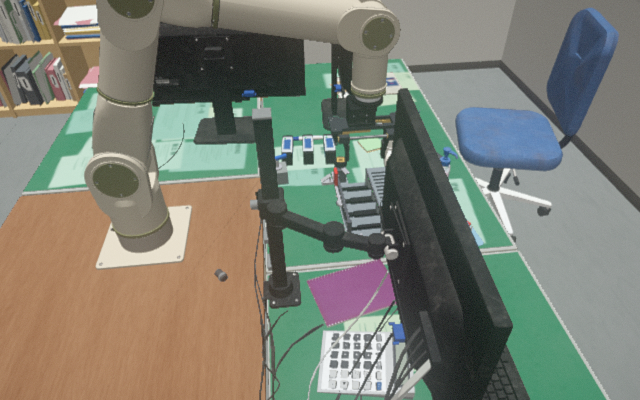

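View pics/w0.png

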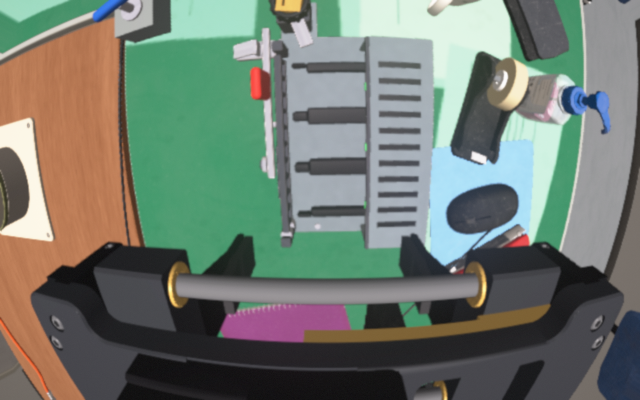

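The scene shows the rack with its gate at (300,185), three drives at (225,233), (240,250) and (257,268), and the key stand at (310,245). The pole is at (430,185). The wrist view has the hood corners at about (367,38), (433,40), (366,246) and (428,248), with the red tab at (257,84).

```bash
python3 - <<'E'
from h import *
a=load('s0');w=load('w0')
P=[onz(w,u,v,.071,True) for u,v in [(367,38),(433,40),(366,246),(428,248)]]
for p in P: print('hood',p.round(4))
print('tab top',onz(w,257,84,.110,True).round(4),'knob',onz(w,291,5,.088,True).round(4), 'hinge', onz(w,287,238,.062,True).round(4))
for n,u,v,z in [('dr1',225,228,.052),('dr2',240,247,.052),('dr3',257,264,.052),('key',311,235,.094),('stand',311,243,.05),('pole',431,187,0),('knob',272,187,.088)]:
    print(n,onz(a,u,v,z).round(3))
i=cv2.imread('pics/s0.png')[180:300,180:360]; cv2.imwrite('pics/s0c.png',cv2.resize(i,None,fx=4.4,fy=4.4,interpolation=cv2.INTER_CUBIC))
E
```

```text
hood [0.6643 0.1531 0.071 ]
hood [0.7336 0.1566 0.071 ]
hood [ 0.6685 -0.0706  0.071 ]
hood [ 0.7426 -0.075   0.071 ]
tab top [0.5625 0.1034 0.11  ] knob [0.5901 0.1834 0.088 ] hinge [ 0.5784 -0.0649  0.062 ]
dr1 [0.564 0.347 0.052]
dr2 [0.485 0.352 0.052]
dr3 [0.416 0.35  0.052]
key [0.376 0.229 0.094]
stand [0.39  0.217 0.05 ]
pole [ 0.377 -0.245  0.   ]
knob [0.587 0.188 0.088]
```

View pics/s0c.png

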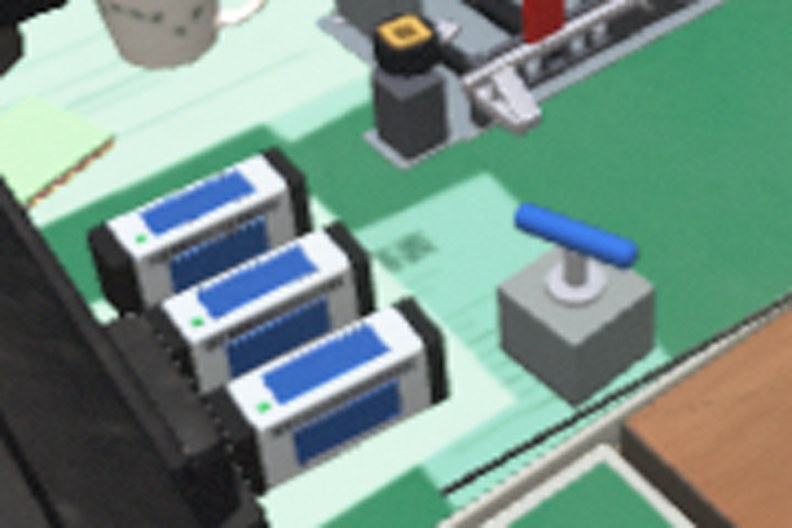

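```bash
python3 -m jog '[[2,-1.3,0,0,0],[2.2,-1.3,0,0,0],[2.2,-1.3,0,0,0],[2.2,-1.3,0,0,0],[2,-1.3,0,0,0],[0,0,1,0,0],[0,0,1,0,0],[0,0,1,0,0],[0,0,0,0,0],[0,0,0,0,0]]' 30
python3 - <<'E'
from h import *
w=snap('wrist','w1');st()
h=cv2.cvtColor(w['pixels'],cv2.COLOR_RGB2HSV)
m=((h[...,0]<8)|(h[...,0]>172))&(h[...,1]>170)&(h[...,2]>90)
n,l,s,c=cv2.connectedComponentsWithStats(m.astype(np.uint8))
for i in range(1,n):
    if s[i,4]>60: print(s[i],c[i])
E
```

```text
time: 1.15
ee_pos: [0.5565, 0.1062, 0.1706]
eef_rot: [0.709, 0.706, -0.003, -0.001]
ft_force: [0.2, -0.6, 0.4]
width: 0.0872
t 1.2 p [0.5565 0.106  0.1705] xaxis yaw 89.7 z [-0.007 -0.003 -1.   ] F [ 0.   0.  -0.2] w 0.0871
[328 191  10  33 314] [332.45541401 207.38853503]
```

View pics/w1.png

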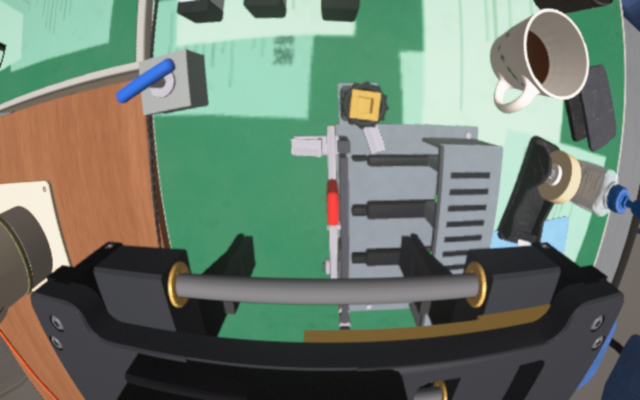

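The red tab covers columns 328–338 and rows 191–224. The knob is at (366,103) and the key handle at (147,80).

```bash
python3 - <<'E'
from h import *
w=load('w1')
for v in (191,223): print('tab',onz(w,332.5,v,.110,True).round(4),onz(w,332.5,v,.09,True).round(4))
print('knob',onz(w,366,105,.088,True).round(4))
for u,v in ((119,97),(173,64)): print('key end',onz(w,u,v,.094,True).round(4))
print('hood',[onz(w,u,v,.071,True).round(4) for u,v in ((437,138),(499,147))])
go([.5595,.106,.102])
E
```

```text
tab [0.5605 0.1207 0.11  ] [0.5608 0.115  0.09  ]
tab [0.5606 0.0931 0.11  ] [0.5608 0.085  0.09  ]
knob [0.5888 0.1892 0.088 ]
key end [0.3579 0.2116 0.094 ]
key end [0.4212 0.2336 0.094 ]
hood [array([0.6588, 0.1613, 0.071 ]), array([0.7281, 0.156 , 0.071 ])]
t 1.2 p [0.5565 0.106  0.1705] xaxis yaw 89.7 z [-0.007 -0.003 -1.   ] F [ 0.   0.  -0.2] w 0.0871
tool shift cm [0.02 0.35 6.85]
```

```bash
python3 -m jog '[[0,0.4,2.5,0,0],[0,0,2.5,0,0],[0,0,1.9,0,0],[0,0,0,0,0.4],[0,0,0,0,0.7],[0,0,0,0,1],[0,0,0,0,1],[0,0,0,0,1],[0,0,0,0,1],[0,0,0,0,1]]' 30
python3 -c "from h import *;go([.5605,.107,.101])"
```

```text
time: 2.2
ee_pos: [0.5654, 0.1043, 0.1065]
eef_rot: [0.71, 0.704, 0.001, 0.002]
ft_force: [-0.2, -0.7, 0.9]
width: 0.0393
t 2.2 p [0.5654 0.1043 0.1065] xaxis yaw 89.5 z [ 0.004 -0.001 -1.   ] F [-0.2 -0.7  0.9] w 0.0393
tool shift cm [ 0.27 -0.5   0.55]
```

```bash
python3 -m jog '[[0.2,-0.4,0.5,0,0.6],[0,0,0,0,0.6],[0,0,0,0,1],[0,0,0,0,1],[0,0,0,0,1],[0,0,0,0,1],[0,0,0,0,1],[0,0,0,0,1],[0,0,0,0,1],[0,0,0,0,1]]' 30
python3 -c "from h import *;go([.5605,.107,.101])"
```

```text
time: 3.2
ee_pos: [0.561, 0.1065, 0.1011]
eef_rot: [0.71, 0.704, 0.001, 0.002]
ft_force: [0.3, 0.1, -0.6]
width: 0.0004
t 3.2 p [0.561  0.1065 0.1011] xaxis yaw 89.5 z [ 0.004 -0.001 -1.   ] F [ 0.3  0.1 -0.6] w 0.0004
tool shift cm [ 0.05 -0.05  0.01]
```

```bash
python3 - <<'E'
from h import *
w=snap('wrist','w2')
for c in ('scene','side'): snap(c,'x'+c)
a=cv2.imread('pics/w2.png')[100:330,200:500]; b=cv2.imread('pics/xscene.png')[140:240,240:390]
cv2.imwrite('pics/m2.png',np.vstack([cv2.resize(a,(600,300)),cv2.resize(b,(600,300))[:300]]))
E
```

```text
(no output)
```

View pics/m2.png

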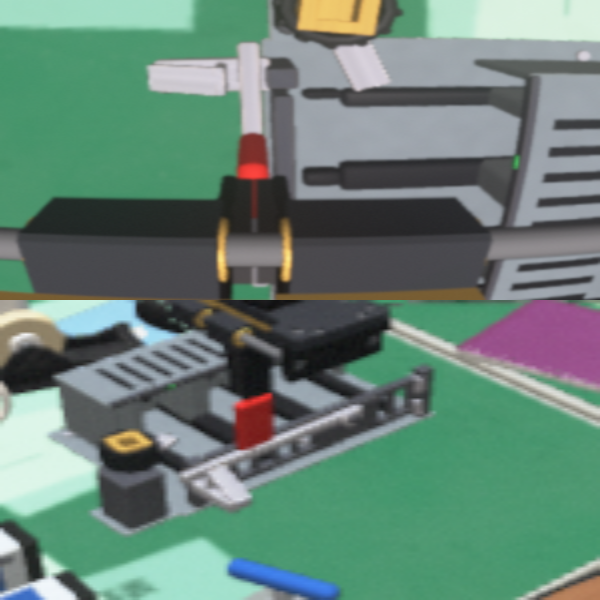

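The fingers have closed with nothing between them: the scene crop shows them beside or behind the red tab. I'll triangulate the tab from two views.

```bash
python3 - <<'E'
from h import *
a=load('xscene');w=load('w2');d=load('xside')
print('tip scene',proj(a,[.561,.1065,.079]),'tcp',proj(a,[.561,.1065,.101]), 'tip wrist',proj(w,[.561,.1065,.079],True),'tip side',proj(d,[.561,.1065,.079]))
for n,c in (('sc',a),('w',w),('sd',d)):
    h=cv2.cvtColor(c['pixels'],cv2.COLOR_RGB2HSV)
    m=((h[...,0]<8)|(h[...,0]>172))&(h[...,1]>150)&(h[...,2]>60)
    k,l,s,q=cv2.connectedComponentsWithStats(m.astype(np.uint8))
    for i in range(1,k):
        if s[i,4]>8: print(n,s[i],q[i].round(1))
for p in ([.5605,.092,.11],[.5605,.122,.11],[.5605,.107,.057],[.5605,.092,.057],[.5605,.122,.057]): print(np.round(proj(a,p)),np.round(proj(w,p,True)),np.round(proj(d,p)))
s,m=st(); print(np.linalg.inv(w['camera_from_world'])[:3,3])
E
```

```text
tip scene (np.float64(302.5681201310425), np.float64(182.52189083408393)) tcp (np.float64(302.3595377688276), np.float64(175.8960376124996)) tip wrist (np.float64(327.0140363983948), np.float64(226.21485416374313)) tip side (np.float64(334.39754713773925), np.float64(177.48714811135045))
sc [299 171   9  19 141] [303.  179.7]
w [319 204  15  35 420] [325.9 221.9]
sd [334 170   3   4  10] [335.2 171.3]
[307. 171.] [327. 266.] [335. 172.]
[298. 175.] [326. 222.] [334. 166.]
[303. 189.] [326. 215.] [334. 183.]
[307. 187.] [326. 233.] [335. 186.]
[298. 191.] [326. 196.] [334. 180.]
t 3.35 p [0.561  0.1065 0.1011] xaxis yaw 89.5 z [ 0.004 -0.001 -1.   ] F [ 0.4  0.2 -0.1] w 0.0002
[0.56084454 0.18896352 0.27993041]
```

```bash
python3 - <<'E'
from h import *
a=cv2.imread('pics/xscene.png')[150:200,275:335]; b=cv2.imread('pics/xside.png')[150:200,305:365]
w=cv2.imread('pics/w2.png')[190:290,265:385]
f=lambda i,s:cv2.resize(i,s,interpolation=cv2.INTER_CUBIC)
cv2.imwrite('pics/m3.png',np.vstack([np.hstack([f(a,(400,300)),f(b,(400,300))]),np.hstack([f(w,(360,300)),np.zeros((300,440,3),np.uint8)])]))
E
```

```text
(no output)
```

View pics/m3.png

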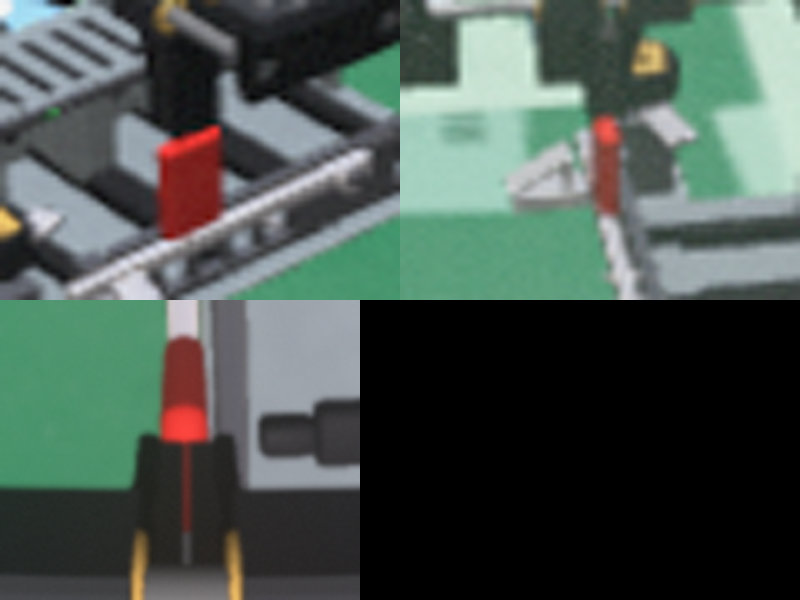

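In both crops the closed fingertips end just above the tab's top edge (side about (336,169), scene about (304,172)), so the tips sit higher than expected. I'll open, go down 2 cm and close again.

```bash
python3 -m jog '[[0,0,0,0,0.5],[0,0,0,0,0.5],[0,0,0,0,0.5],[0,0,0,0,0.5],[0,0,1,0,0.5],[0,0,1,0,0.5],[0,0,0,0,0.5],[0,0,0,0,1],[0,0,0,0,1],[0,0,0,0,1]]' 30
python3 -m jog '[[0,0,0,0,1],[0,0,0,0,1],[0,0,0,0,1],[0,0,0,0,1],[0,0,0,0,1],[0,0,0,0,1],[0,0,0,0,1],[0,0,0,0,1],[0,0,0,0,1],[0,0,0,0,1]]' 30
python3 -c "from h import *;go([.5605,.107,.083])
print(r.tip_extent, r.read_state()['joint_positions'])"
```

```text
time: 4.35
ee_pos: [0.5606, 0.1065, 0.0785]
eef_rot: [0.71, 0.704, 0.0, 0.001]
ft_force: [-0.4, 0.5, 0.6]
width: 0.0267
time: 5.35
ee_pos: [0.5611, 0.1065, 0.0789]
eef_rot: [0.71, 0.705, 0.001, 0.002]
ft_force: [0.3, 0.0, -1.4]
width: 0.0099
t 5.35 p [0.5611 0.1065 0.0789] xaxis yaw 89.6 z [ 0.004 -0.001 -1.   ] F [ 0.3  0.  -1.4] w 0.0099
tool shift cm [ 0.05 -0.06 -0.41]
0.022 [-0.15374183  0.32219928 -0.13624145  1.75459271  0.05182696  1.06496109
 -0.3151156 ]
```

```bash
python3 -m jog '[[-0.2,0,-0.4,0,1],[-0.25,0,-0.4,0,1],[-0.25,0,-0.4,0,1],[-0.25,0,-0.4,0,1],[-0.2,0,-0.3,0,1],[0,0,0,0,1],[0,0,0,0,1],[0,0,0,0,1],[0,-0.4,0,-0.02,1],[0,-0.4,0,-0.02,1]]' 30
python3 -c "from h import *;st()"
```

```text
time: 6.35
ee_pos: [0.5527, 0.0916, 0.0978]
eef_rot: [0.695, 0.719, -0.0, 0.002]
ft_force: [4.3, -3.7, -6.5]
width: 0.0105
t 6.35 p [0.5527 0.0916 0.0978] xaxis yaw 91.9 z [ 0.003 -0.004 -1.   ] F [ 4.3 -3.7 -6.5] w 0.0105
```

```bash
python3 -m jog '[[-0.2,-1.2,0,-0.08,1],[-0.2,-1.5,0,-0.1,1],[-0.2,-1.5,0,-0.1,1],[-0.2,-1.5,0,-0.1,1],[-0.2,-1.5,0,-0.1,1],[-0.2,-1.5,0,-0.1,1],[0,0,0,0,1],[0,0,0,0,1],[0,0,0,0,1],[0,0,0,0,1]]' 30
python3 -c "from h import *;s,m=st()
h=np.array([.5745,-.0635]);d=s['ee_pos'][:2]-h;print(np.hypot(*d),np.degrees(np.arctan2(d[1],d[0]))-90)"
```

```text
time: 7.35
ee_pos: [0.4706, 0.0532, 0.0972]
eef_rot: [0.449, 0.893, -0.002, 0.005]
ft_force: [4.0, -2.8, -8.7]
width: 0.0099
t 7.35 p [0.4706 0.0532 0.0972] xaxis yaw 126.6 z [ 0.008 -0.007 -1.   ] F [ 4.  -2.8 -8.7] w 0.0099
0.1562330870881322 41.69309214934083
```

```bash
python3 -m jog '[[-0.2,-1.5,0,-0.1,1],[-0.2,-1.5,0,-0.1,1],[-0.2,-1.5,0,-0.1,1],[-0.2,-1.5,0,-0.1,1],[-0.2,-1.5,0,-0.1,1],[-0.2,-1.5,0,-0.1,1],[-0.2,-1.5,0,-0.1,1],[-0.2,-1.5,0,-0.1,1],[0,0,0,0,1],[0,0,0,0,1]]' 30
python3 -c "from h import *;s,m=st()
h=np.array([.5745,-.0635]);d=s['ee_pos'][:2]-h;print(np.hypot(*d),np.degrees(np.arctan2(d[1],d[0]))-90-4.3);print(s['joint_positions'])"
```

```text
time: 8.35
ee_pos: [0.4189, -0.0534, 0.0978]
eef_rot: [0.062, 0.998, -0.002, 0.003]
ft_force: [1.4, -1.3, -7.3]
width: 0.01
t 8.35 p [ 0.4189 -0.0534  0.0978] xaxis yaw 172.9 z [ 0.006 -0.005 -1.   ] F [ 1.4 -1.3 -7.3] w 0.01
0.15587940332046535 81.99386382731983
[ 0.11390772 -0.01529441 -0.09855738  2.10093333  0.00375218  1.04987222
  1.4609614 ]
```

```bash
python3 -m jog '[[-0.2,-1.5,0,-0.1,1],[-0.2,-1.5,0,-0.1,1],[-0.1,-0.5,0,-0.04,1],[0.2,0,0.4,0,1],[0.25,0,0.4,0,1],[0.25,0,0.4,0,1],[0.25,0,0.4,0,1],[0,0,0,0,0],[0,0,0,0,0],[0,0,0,0,0]]' 30
python3 -m jog '[[0,0,0,0,0],[0,0,0,0,0],[0,0,0,0,0],[0,0,-3,0,0],[0,0,-3,0,0],[0,0,-3,0,0],[0,0,-3,0,0],[0,0,-3,0,0],[0,0,0,0,0],[0,0,0,0,0]]'
python3 -c "from h import *;s,m=st()
print(s['joint_positions'])
go([.45,.27,.25],90)"
```

```text
time: 9.35
ee_pos: [0.4128, -0.0872, 0.0868]
eef_rot: [-0.055, 0.998, -0.002, 0.001]
ft_force: [0.1, -0.6, -0.4]
width: 0.0263
time: 10.35
ee_pos: [0.4122, -0.0854, 0.2424]
eef_rot: [-0.055, 0.998, -0.001, 0.0]
ft_force: [-0.4, 0.5, -0.7]
width: 0.0865
t 10.35 p [ 0.4122 -0.0854  0.2424] xaxis yaw -173.7 z [ 0.    -0.003 -1.   ] F [-0.4  0.5 -0.7] w 0.0865
[ 0.15259573 -0.13793039 -0.05379391  1.89871484 -0.00463285  1.37997639
  1.78167802]
t 10.35 p [ 0.4122 -0.0854  0.2424] xaxis yaw -173.7 z [ 0.    -0.003 -1.   ] F [-0.4  0.5 -0.7] w 0.0865
tool shift cm [-7.68 34.9  -0.86]
turn -1.46
```

```bash
python3 -m jog '[[0,0,-1,0.14,0],[0,0,-1,0.14,0],[0,0,-1,0.14,0],[0,0,-1,0.14,0],[0,0,0,0.14,0],[0,0,0,0.14,0],[0,0,0,0.14,0],[0,0,0,0.14,0],[0,0,0,0.14,0],[0,0,0,0.14,0]]' 
python3 -m jog '[[2,0,0,0.14,0],[2.5,0,0,0.14,0],[3.5,0.5,0,0,0],[4,1,0,0,0],[4,1,0,0,0],[4,1,0,0,0],[4,1,0,0,0],[4,0.5,0,0,0],[2,0,0,0,0],[0,0,0,0,0]]'
python3 - <<'E'
from h import *
s,m=st(); print(s['joint_positions'])
snap('wrist','w4'); snap('scene','s4')
E
```

```text
time: 11.35
ee_pos: [0.4085, -0.0846, 0.2731]
eef_rot: [0.622, 0.783, -0.005, -0.006]
ft_force: [1.1, 0.4, 0.1]
width: 0.0868
time: 12.35
ee_pos: [0.4679, 0.2199, 0.2593]
eef_rot: [0.734, 0.679, -0.011, -0.011]
ft_force: [-0.3, -0.2, -0.4]
width: 0.0872
t 12.35 p [0.4679 0.2199 0.2593] xaxis yaw 85.6 z [-0.032  0.001 -0.999] F [-0.3 -0.2 -0.4] w 0.0872
[-0.03241426  0.12880113 -0.52709418  1.6127977   0.04729518  1.44407151
 -0.64055625]
```

View pics/w4.png

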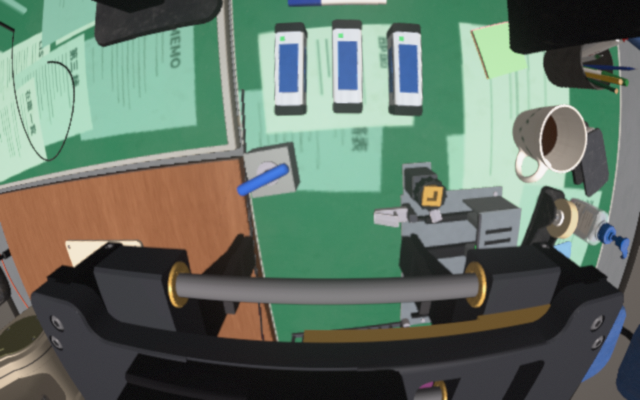

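The wrist view shows the three drives at (290,68), (347,66) and (406,69), with the marker beyond them at (337,0) and the key handle running from (241,191) to (287,171).

```bash
python3 - <<'E'
from h import *
w=load('w4');a=load('s4')
h=cv2.cvtColor(w['pixels'],cv2.COLOR_RGB2HSV)
m=(h[...,0]>105)&(h[...,0]<128)&(h[...,1]>110)&(h[...,2]>60)
k,l,s,q=cv2.connectedComponentsWithStats(m.astype(np.uint8))
for i in range(1,k):
    if s[i,4]>150 and s[i,0]>180 and s[i,0]<450 and s[i,1]<220:
        pts=np.argwhere(l==i)[:,::-1]; z=.094 if s[i,1]>150 else .052
        P=np.array([onz(w,u,v,z,True)[:2] for u,v in pts]); c=P.mean(0)
        (rx,ry),(rw,rh),an=cv2.minAreaRect((P*1000).astype(np.float32)); ev,V=np.linalg.eigh(np.cov((P-c).T)); ax=V[:,1]
        print(s[i],'c',c.round(4),'rect',round(rx),round(ry),round(rw),round(rh),'yaw',np.degrees(np.arctan2(ax[1],ax[0])).round(1))
for u,v in [(290,24),(289,112),(347,20),(347,111),(405,25),(406,114),(337,1)]: print(u,v,onz(w,u,v,.052,True).round(3))
print('marker',onz(w,290,0,.01,True).round(3),onz(w,385,0,.01,True).round(3))
print('knob recess',onz(w,432,196,.088,True).round(4))
for p in ([.56,.347],[.485,.35],[.416,.35]): print(proj(a,[*p,.052]))
E
```

```text
[288   0  32   6 176] c [0.4482 0.4391] rect 449 439 7 39 yaw 174.3
[338  42  19  47 819] c [0.4961 0.3512] rect 496 352 59 21 yaw 86.5
[280  44  17  48 798] c [0.4235 0.3546] rect 423 355 60 20 yaw 85.2
[399  45  18  47 786] c [0.5713 0.345 ] rect 571 345 60 22 yaw 86.5
[238 164  50  31 571] c [0.387  0.2248] rect 386 225 68 13 yaw -158.3
290 24 [0.43  0.411 0.052]
289 112 [0.42  0.299 0.052]
347 20 [0.5   0.41  0.052]
347 111 [0.492 0.294 0.052]
405 25 [0.572 0.401 0.052]
406 114 [0.565 0.287 0.052]
337 1 [0.49  0.437 0.052]
marker [0.427 0.46  0.01 ] [0.558 0.45  0.01 ]
knob recess [0.5879 0.189  0.088 ]
(np.float64(225.87657376077493), np.float64(228.97038782869205))
(np.float64(240.78851069439116), np.float64(246.5187762781583))
(np.float64(257.0885984181028), np.float64(263.8320575763868))
```

```bash
python3 - <<'E'
from h import *
w=load('w4');d=load('d0')
print('base',[onz(w,u,v,.01,True).round(3) for u,v in ((100,43),(218,15))],[onz(d,u,v,.01).round(3) for u,v in ((195,142),(262,140),(200,120))])
o,dd=ray(d,305,97)
for y in (.4,.5,.6,.7): print(y,(o+dd*(y-o[1])/dd[1]).round(3))
o,dd=ray(d,155,100)
for y in (.4,.5,.6): print(y,(o+dd*(y-o[1])/dd[1]).round(3))
o,dd=ray(w,512,50,True)
for z in (.1,.2,.3): print('rm',(o+dd*(z-o[2])/dd[2]).round(3))
go([.567,.33,.15],86.5)
E
```

```text
base [array([0.093, 0.472, 0.01 ]), array([0.321, 0.456, 0.01 ])] [array([0.092, 0.475, 0.01 ]), array([0.338, 0.456, 0.01 ]), array([0.096, 0.635, 0.01 ])]
0.4 [0.5   0.4   0.203]
0.5 [0.507 0.5   0.151]
0.6 [0.513 0.6   0.099]
0.7 [0.519 0.7   0.047]
0.4 [0.013 0.4   0.227]
0.5 [-0.016  0.5    0.176]
0.6 [-0.044  0.6    0.126]
rm [0.694 0.367 0.1  ]
rm [0.631 0.348 0.2  ]
rm [0.567 0.328 0.3  ]
t 12.45 p [0.4684 0.2168 0.2596] xaxis yaw 85.4 z [-0.031 -0.    -1.   ] F [-0.2 -0.7 -0.2] w 0.087
tool shift cm [12.1   9.26 10.64]
turn -0.019
```

```bash
python3 - <<'E'
from h import *
w=load('w4');a=load('s4')
o1,d1=ray(w,512,50,True)
for uv in ((193,182),(190,172),(155,45)):
    o2,d2=ray(a,*uv); A=np.c_[d1,-d2]; t=np.linalg.lstsq(A,o2-o1,rcond=None)[0]; print((o1+d1*t[0]).round(3),(o2+d2*t[1]).round(3))
print('stand',onz(a,150,255,0).round(3),onz(a,45,310,0).round(3))
p=w['pixels'][0:130,440:640]; q=a['pixels'][20:320,0:300]
cv2.imwrite('pics/m4.png',cv2.cvtColor(np.vstack([cv2.resize(p,(600,300)),cv2.resize(q,(600,300))[:300]]),cv2.COLOR_RGB2BGR))
E
```

```text
[0.67  0.36  0.138] [0.671 0.361 0.139]
[0.65  0.354 0.169] [0.659 0.365 0.176]
[0.473 0.3   0.449] [0.521 0.41  0.5  ]
stand [0.652 0.514 0.   ] [0.639 0.741 0.   ]
```

View pics/m4.png

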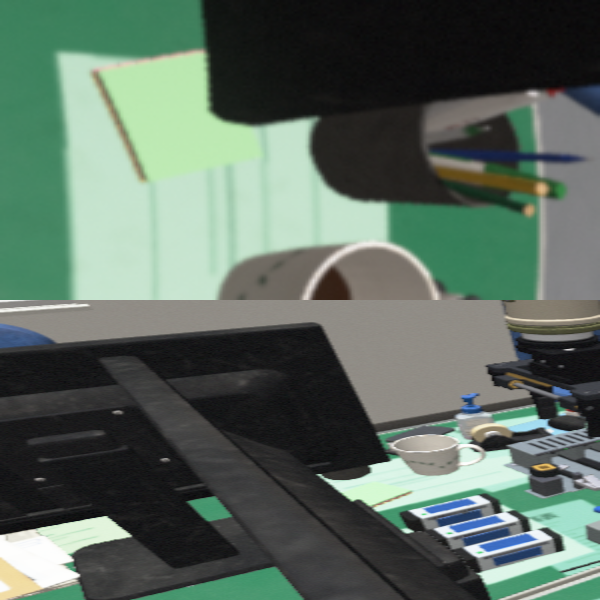

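```bash
python3 - <<'E'
from h import *
w=load('w0'); g=cv2.cvtColor(w['pixels'],cv2.COLOR_RGB2GRAY).astype(float)
P=[]
for r0 in (67,115,166,212):
    for u in range(315,364,4):
        col=g[r0-14:r0+15,u]; dk=np.where(col<75)[0]
        if len(dk): P.append((r0,u,dk.min()+r0-14,dk.max()+r0-14))
for r0 in (67,115,166,212):
    q=[p for p in P if p[0]==r0]
    X=np.array([onz(w,u,(a+b)/2,.019,True)[:2] for _,u,a,b in q]); 
    if len(X)>3:
        f=np.polyfit(X[:,0],X[:,1],1); print(r0,'y at x=.62',np.polyval(f,.62).round(4),'slope deg',np.degrees(np.arctan(f[0])).round(2),[(p[2],p[3]) for p in q][::4], 'x range',X[:,0].min().round(3),X[:,0].max().round(3))
E
```

```text
67 y at x=.62 0.1244 slope deg 1.15 [(np.int64(71), np.int64(71)), (np.int64(70), np.int64(71)), (np.int64(70), np.int64(70)), (np.int64(70), np.int64(71))] x range 0.61 0.666
115 y at x=.62 0.0641 slope deg 0.83 [(np.int64(121), np.int64(121))] x range 0.648 0.662
166 y at x=.62 0.0103 slope deg 1.64 [(np.int64(159), np.int64(173)), (np.int64(159), np.int64(173)), (np.int64(158), np.int64(172)), (np.int64(158), np.int64(172))] x range 0.61 0.668
212 y at x=.62 -0.0464 slope deg 0.47 [(np.int64(207), np.int64(214)), (np.int64(207), np.int64(214)), (np.int64(206), np.int64(214)), (np.int64(209), np.int64(214))] x range 0.609 0.67
```

```bash
python3 -m jog '[[1,1,1,0,0.3],[1,1,1.2,0,0.3],[1,1,1.2,0,0.3],[1,1,1.2,0,0.3],[1,1,1.2,0,0.3],[1,1,1.2,0,0.3],[1,1,1,0,0.3],[1,1,1,0,0.3],[1,1,1,0,0.3],[0,0,0,0,0.3]]' 45
python3 -c "from h import *;go([.568,.312,.08],86.5);print(np.round(r.read_state()['joint_positions'],2))"
```

```text
time: 13.45
ee_pos: [0.5702, 0.2798, 0.1495]
eef_rot: [0.742, 0.67, -0.016, -0.006]
ft_force: [-0.7, -0.4, -0.5]
width: 0.061
t 13.45 p [0.5702 0.2798 0.1495] xaxis yaw 84.1 z [-0.031 -0.012 -0.999] F [-0.7 -0.4 -0.5] w 0.061
tool shift cm [ 3.28 -0.35  6.91]
turn -0.042
[-0.16  0.46 -0.5   1.45  0.21  1.32 -0.77]
```

```bash
python3 -m jog '[[0.8,-0.1,1.2,-0.02,0.3],[0.8,-0.1,1.2,-0.02,0.3],[0.8,-0.1,1.2,0,0.3],[0.8,0,1.2,0,0.3],[0,0,1.2,0,0.3],[0,0,1.2,0,0.3],[0,0,1,0,0.3],[0,0,0,0,0.3],[0,0,0,0,0.3],[0,0,0,0,0.3]]' 45
python3 - <<'E'
from h import *
w=snap('wrist','w5');go([.568,.312,.02],86.5)
b=snap('scene','s5')
cv2.imwrite('pics/m5.png',cv2.cvtColor(np.vstack([w['pixels'][100:300,170:490][:, :],cv2.resize(b['pixels'][195:295,165:325],(320,200))]),cv2.COLOR_RGB2BGR))
h=cv2.cvtColor(w['pixels'],cv2.COLOR_RGB2HSV)
m=(h[...,0]>105)&(h[...,0]<128)&(h[...,1]>110)&(h[...,2]>60)
k,l,s,q=cv2.connectedComponentsWithStats(m.astype(np.uint8))
for i in range(1,k):
    if s[i,4]>150:
        pts=np.argwhere(l==i)[:,::-1];P=np.array([onz(w,u,v,.052,True)[:2] for u,v in pts]); print(s[i],P.mean(0).round(4),P.min(0).round(3),P.max(0).round(3))
E
```

```text
time: 14.45
ee_pos: [0.5662, 0.3094, 0.0603]
eef_rot: [0.729, 0.685, -0.016, -0.005]
ft_force: [-0.7, -0.1, 0.3]
width: 0.061
t 14.5 p [0.5664 0.3095 0.0605] xaxis yaw 86.5 z [-0.031 -0.014 -0.999] F [-0.6 -0.5  0.1] w 0.0611
tool shift cm [0.33 0.27 4.04]
turn -0.001
[144  31  48  25 711] [0.4705 0.4446] [0.451 0.438] [0.488 0.45 ]
[ 197  132   39   91 2844] [0.4959 0.3525] [0.482 0.32 ] [0.509 0.382]
[ 313  133   39   94 3449] [0.5713 0.346 ] [0.558 0.314] [0.584 0.376]
[ 156  135   22   79 1139] [0.4581 0.3588] [0.449 0.329] [0.467 0.384]
[ 114  141   34   81 1808] [0.4232 0.3553] [0.409 0.323] [0.436 0.386]
[585 366  55  34 828] [ 1.0294 -0.0176] [ 0.938 -0.146] [1.207 0.038]
```

View pics/m5.png

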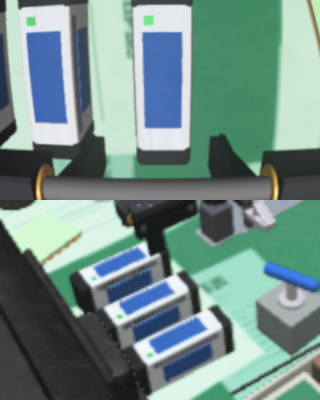

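```bash
python3 -m jog '[[0.2,0.3,0,0,0.3],[0,0,0.9,0,0.3],[0,0,0.9,0,0.3],[0,0,0.9,0,0.3],[0,0,0.9,0,0.3],[0,0,0.4,0,0.3],[0,0,0,0,0.3],[0,0,0,0,0.3],[0,0,0,0,1],[0,0,0,0,1]]' 45
python3 -m jog '[[0,0,0,0,1],[0,0,0,0,1],[0,0,0,0,1],[0,0,0,0,1],[0,0,0,0,1],[0,0,0,0,1],[0,0,0,0,1],[0,0,0,0,1],[0,0,0,0,1],[0,0,0,0,1]]' 45
python3 - <<'E'
from h import *
st();a=snap('side','d6');b=snap('scene','s6')
cv2.imwrite('pics/m6.png',cv2.cvtColor(np.vstack([cv2.resize(a['pixels'][115:185,270:382],(640,400))[:, :640],cv2.resize(b['pixels'][200:300,165:485],(640,200))]),cv2.COLOR_RGB2BGR))
E
```

```text
time: 15.55
ee_pos: [0.5688, 0.3109, 0.0173]
eef_rot: [0.729, 0.685, -0.016, -0.005]
ft_force: [0.3, 0.1, 0.0]
width: 0.0517
time: 16.55
ee_pos: [0.5693, 0.3111, 0.018]
eef_rot: [0.729, 0.685, -0.015, -0.005]
ft_force: [-0.4, -0.7, -0.8]
width: 0.036
t 16.55 p [0.5693 0.3111 0.018 ] xaxis yaw 86.4 z [-0.029 -0.014 -0.999] F [-0.4 -0.7 -0.8] w 0.036
```

View pics/m6.png

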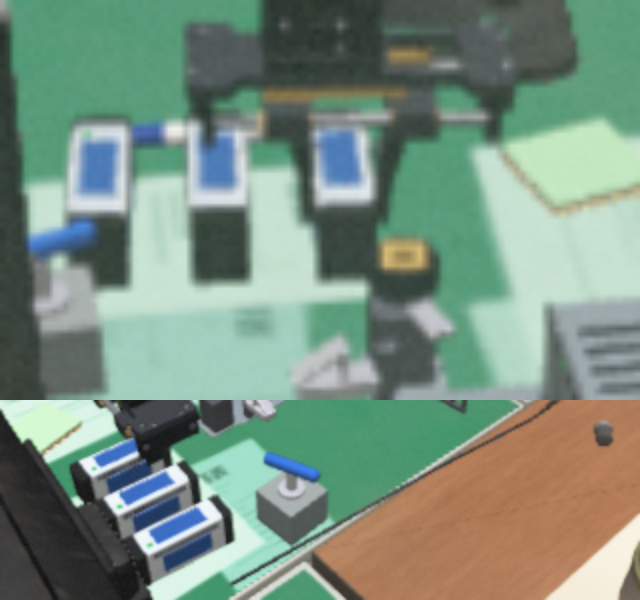

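```bash
python3 -m jog '[[0,0,-0.6,0,1],[0,0,-1.3,0,1],[-0.2,0,-1.5,0,1],[-0.8,-0.2,-1.5,0,1],[-1.4,-0.4,-1.5,0,1],[-1.5,-0.6,-1.5,0,1],[-1.5,-0.8,-1.5,0,1],[-1.5,-0.8,-1.5,0,1],[-1.5,-0.8,0,0,1],[-1.5,-0.8,0,0,1]]' 45
python3 -m jog '[[0,0,0,0.12,1],[0,0,0,0.12,1],[0,0,0,0.12,1],[0,0,0,0.12,1],[0,0,0,0.12,1],[0,0,0,0.12,1],[0,0,0,0.12,1],[0,0,0,0.12,1],[0,0,0,0.12,1],[0,0,0,0.12,1]]' 45
python3 -c "from h import *;go([.555,.102,.10],1.2);print(np.round(r.read_state()['joint_positions'],2))"
```

```text
time: 17.65
ee_pos: [0.521, 0.2121, 0.1443]
eef_rot: [0.728, 0.685, -0.013, -0.003]
ft_force: [0.1, 0.7, -4.0]
width: 0.0359
time: 18.65
ee_pos: [0.5202, 0.2047, 0.1604]
eef_rot: [0.992, 0.129, -0.005, 0.005]
ft_force: [1.5, -1.0, -3.3]
width: 0.0356
t 18.65 p [0.5202 0.2047 0.1604] xaxis yaw 14.8 z [-0.009 -0.012 -1.   ] F [ 1.5 -1.  -3.3] w 0.0356
tool shift cm [ 0.82 10.76  6.13]
turn 0.237
[-0.15  0.25 -0.36  1.67  0.1   1.25 -1.85]
```

```bash
python3 -m jog '[[0,0,0,0.12,1],[0,0,0,0.115,1],[0.3,1.2,0,0,1],[0.3,1.5,0,0,1],[0.4,1.5,0,0,1],[0.4,1.5,0,0,1],[0.4,1.5,0,0,1],[0.4,1.5,0.8,0,1],[0.4,1.2,0.8,0,1],[0,0,0,0,1]]' 45
python3 -c "from h import *;go([.556,.102,.06],1.2)"
```

```text
time: 19.65
ee_pos: [0.5495, 0.0902, 0.1534]
eef_rot: [1.0, 0.013, -0.001, 0.006]
ft_force: [0.1, 0.1, -4.1]
width: 0.036
t 19.65 p [0.5495 0.0902 0.1534] xaxis yaw 1.5 z [-0.002 -0.012 -1.   ] F [ 0.1  0.1 -4.1] w 0.036
tool shift cm [ 0.7  -1.28  9.32]
turn 0.005
```

```bash
python3 -m jog '[[0.3,-0.6,0.5,0,1],[0.3,-0.6,1,0,1],[0,0,1.3,0,1],[0,0,1.3,0,1],[0,0,1.3,0,1],[0,0,1.3,0,1],[0,0,1.3,0,1],[0,0,1.3,0,1],[0,0,0,0,1],[0,0,0,0,1]]' 45
python3 - <<'E'
from h import *
w=snap('wrist','w7');go([.556,.102,.03],1.2)
cv2.imwrite('pics/m7.png',cv2.cvtColor(cv2.resize(w['pixels'][0:260,120:520],(800,520)),cv2.COLOR_RGB2BGR))
E
```

```text
time: 20.65
ee_pos: [0.5534, 0.1051, 0.0506]
eef_rot: [1.0, 0.016, -0.003, 0.006]
ft_force: [0.7, 0.2, -2.4]
width: 0.0354
t 20.7 p [0.5533 0.1051 0.0506] xaxis yaw 1.9 z [-0.006 -0.011 -1.   ] F [-0.1 -0.2 -3.9] w 0.0357
tool shift cm [0.28 0.3  2.06]
turn 0.012
```

View pics/m7.png

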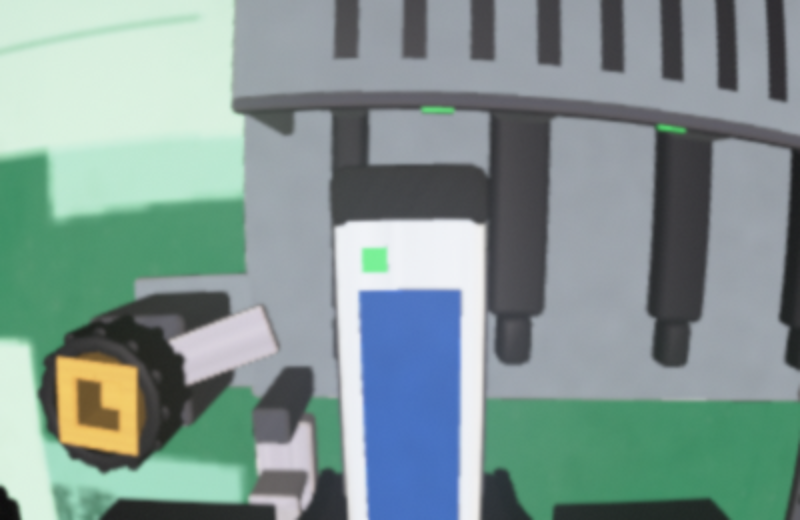

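```bash
python3 - <<'E'
from h import *
w=load('w7')
f=lambda u,v,z:onz(w,u/2+120,v/2,z,True).round(4)
print('drive',f(335,222,.085),f(487,222,.085), f(335,185,.085),f(487,185,.085))
print('drv lower',f(345,480,.085),f(478,480,.085))
print('rail L inner',f(369,130,.019),'R inner',f(490,130,.019),f(494,290,.019),'R outer',f(550,130,.019), f(541,310,.019))
print('rail2',f(656,150,.019),f(712,150,.019))
print('rail2 front',f(649,300,.019),f(702,300,.019))
print('led',f(438,110,.069),f(671,129,.069)); print('knob',f(97,405,.088),'rack front',f(600,399,.005),f(700,399,.005))
E
```

```text
drive [0.6329 0.1261 0.085 ] [0.634  0.0911 0.085 ] [0.6415 0.1263 0.085 ] [0.6427 0.0915 0.085 ]
drv lower [0.5683 0.1235 0.085 ] [0.5693 0.0893 0.085 ]
rail L inner [0.6628 0.123  0.019 ] R inner [0.6644 0.0828 0.019 ] [0.6096 0.0789 0.019 ] R outer [0.6661 0.0623 0.019 ] [0.6035 0.0619 0.019 ]
rail2 [0.6636 0.0233 0.019 ] [0.6669 0.0008 0.019 ]
rail2 front [0.6095 0.0218 0.019 ] [ 0.6111 -0.      0.019 ]
led [0.6623 0.1026 0.069 ] [0.6636 0.0397 0.069 ]
knob [0.5876 0.1894 0.088 ] rack front [0.5673 0.0317 0.005 ] [ 0.5687 -0.0129  0.005 ]
```

```bash
python3 -m jog '[[0,0.3,0,0.012,1],[0,0.3,0,0,1],[0,0,0.7,0,1],[0,0,0.7,0,1],[0,0,0.7,0,1],[0,0,0.4,0,1],[0,0,0,0,1],[0,0,0,0,1],[0,0,0,0,1],[0,0,0,0,1]]' 45
python3 -c "from h import *;st()"
```

```text
time: 21.7
ee_pos: [0.5548, 0.0986, 0.0253]
eef_rot: [1.0, 0.01, -0.001, 0.005]
ft_force: [0.9, -0.7, -2.6]
width: 0.0358
t 21.7 p [0.5548 0.0986 0.0253] xaxis yaw 1.1 z [-0.002 -0.011 -1.   ] F [ 0.9 -0.7 -2.6] w 0.0358
```

```bash
python3 -m jog '[[0,0,0.1,0,1],[0.7,0,0,0,1],[0.9,0,0,0,1],[0.9,0,0,0,1],[0.9,0,0,0,1],[0.9,0,0,0,1],[0.7,0,0,0,1],[0.5,0,0,0,1],[0,0,0,0,1],[0,0,0,0,1]]' 45
python3 -c "from h import *;st()"
```

```text
time: 22.7
ee_pos: [0.6157, 0.1004, 0.0241]
eef_rot: [1.0, 0.01, -0.001, 0.005]
ft_force: [-0.8, 1.3, -3.9]
width: 0.0353
t 22.7 p [0.6157 0.1004 0.0241] xaxis yaw 1.1 z [-0.002 -0.01  -1.   ] F [-0.8  1.3 -3.9] w 0.0353
```

```bash
python3 -m jog '[[0.3,0,0,0,1],[0.3,0,0,0,1],[0.3,0,0,0,1],[0.3,0,0,0,1],[0.3,0,0,0,1],[0,0,0,0,1],[0,0,0.1,0,1],[0,0,0.1,0,1],[0,0,0,0,1],[0,0,0,0,1]]' 45
python3 -c "from h import *;st()"
```

```text
time: 23.7
ee_pos: [0.6196, 0.1007, 0.0239]
eef_rot: [1.0, 0.01, -0.012, 0.007]
ft_force: [-1.9, 0.5, -1.5]
width: 0.0352
t 23.7 p [0.6196 0.1007 0.0239] xaxis yaw 1.2 z [-0.025 -0.014 -1.   ] F [-1.9  0.5 -1.5] w 0.0352
```

```bash
python3 -m jog '[[0,0,0,0,0.35],[0,0,0,0,0.35],[0,0,0,0,0.35],[0,0,0,0,0.35],[0,0,-1.5,0,0.35],[0,0,-2,0,0.35],[0,0,-2,0,0.35],[0,0,-2,0,0.35],[0,0,-2,0,0.35],[0,0,-2,0,0.35]]' 45
python3 -m jog '[[-2,0,-1.5,0,0.35],[-2,0,-0.5,0,0.35],[-2,-1,0,-0.1,0.35],[-2,-1,0,-0.14,0.35],[-1,-1,0,-0.14,0.35],[0,-1,0,-0.14,0.35],[0,-1,0,-0.14,0.35],[0,-1,0,-0.14,0.35],[0,-1,0,-0.14,0.35],[0,0,0,-0.14,0.3]]'
python3 - <<'E'
from h import *
go([.494,.3,.15],86)
w=snap('wrist','w8')
h=cv2.cvtColor(w['pixels'],cv2.COLOR_RGB2HSV)
m=(h[...,0]>105)&(h[...,0]<128)&(h[...,1]>110)&(h[...,2]>60)
k,l,s,q=cv2.connectedComponentsWithStats(m.astype(np.uint8))
for i in range(1,k):
    if s[i,4]>150:
        pts=np.argwhere(l==i)[:,::-1];P=np.array([onz(w,u,v,.052,True)[:2] for u,v in pts]); c=P.mean(0); ev,V=np.linalg.eigh(np.cov((P-c).T)); ax=V[:,1]; print(s[i],c.round(4),np.degrees(np.arctan2(ax[1],ax[0])).round(1))
E
```

```text
time: 24.7
ee_pos: [0.6232, 0.1017, 0.1466]
eef_rot: [1.0, 0.01, -0.011, 0.007]
ft_force: [0.4, 0.4, -0.1]
width: 0.0567
time: 25.7
ee_pos: [0.5067, 0.1609, 0.187]
eef_rot: [0.842, 0.54, -0.003, 0.005]
ft_force: [-0.2, 0.1, 0.4]
width: 0.0591
t 25.7 p [0.5067 0.1609 0.187 ] xaxis yaw 65.4 z [-0.    -0.011 -1.   ] F [-0.2  0.1  0.4] w 0.0591
tool shift cm [12.16 -6.97  3.54]
turn -0.36
[ 220    0   38   55 1115] [0.4958 0.3511] 86.8
[164  30  32  56 964] [0.4234 0.3544] 85.2
[623  95  17  25 361] [0.9746 0.0874] 160.2
[434 154  40  20 227] [0.6426 0.1257] -179.9
[169 162  43  53 773] [0.3657 0.2221] -158.7
[445 168  38  32 651] [0.6466 0.098 ] -178.0
[624 224  16  92 633] [ 0.9885 -0.2612] 96.2
```

```bash
python3 -m jog '[[0,0,0,-0.12,0.3],[0,0,0,-0.12,0.3],[0,0,0,-0.12,0.3],[1.5,-0.3,1,0,0.3],[2,-0.3,1,0,0.3],[2,-0.4,1,0,0.3],[2,-0.4,1,0,0.3],[2,-0.4,1,0,0.3],[2,-0.4,1,0,0.3],[2,0,1,0,0.3]]' 45
python3 - <<'E'
from h import *
go([.4945,.318,.06],86)
E
```

```text
time: 26.75
ee_pos: [0.5003, 0.2961, 0.1254]
eef_rot: [0.737, 0.676, 0.002, 0.009]
ft_force: [-0.1, 0.2, -0.4]
width: 0.0608
t 26.75 p [0.5003 0.2961 0.1254] xaxis yaw 85.1 z [ 0.015 -0.011 -1.   ] F [-0.1  0.2 -0.4] w 0.0608
tool shift cm [ 2.19 -0.87  6.5 ]
turn -0.016
```

```bash
python3 -m jog '[[0.8,-0.3,0.5,-0.016,0.3],[0.8,-0.3,1,0,0.3],[0.6,-0.2,1,0,0.3],[0,0,1,0,0.3],[0,0,1,0,0.3],[0,0,1,0,0.3],[0,0,0.8,0,0.3],[0,0,0,0,0.3],[0,0,0,0,0.3],[0,0,0,0,0.3]]' 45
python3 - <<'E'
from h import *
go([.4945,.318,.018],86)
E
```

```text
time: 27.75
ee_pos: [0.4956, 0.3171, 0.0579]
eef_rot: [0.734, 0.679, 0.002, 0.01]
ft_force: [0.0, 1.0, 0.1]
width: 0.0607
t 27.75 p [0.4956 0.3171 0.0579] xaxis yaw 85.6 z [ 0.016 -0.013 -1.   ] F [0.  1.  0.1] w 0.0607
tool shift cm [ 0.12 -0.18  3.99]
turn -0.008
```

```bash
python3 -m jog '[[0.1,-0.2,0.9,0,0.3],[0,0,0.9,0,0.3],[0,0,0.9,0,0.3],[0,0,0.9,0,0.3],[0,0,0.4,0,0.3],[0,0,0,0,0.3],[0,0,0,0,1],[0,0,0,0,1],[0,0,0,0,1],[0,0,0,0,1]]' 45
python3 -m jog '[[0,0,0,0,1],[0,0,0,0,1],[0,0,0,0,1],[0,0,0,0,1],[0,0,0,0,1],[0,0,0,0,1],[0,0,0,0,1],[0,0,0,0,1],[0,0,0,0,1],[0,0,0,0,1]]' 45
python3 -m jog '[[0,0,-0.6,0,1],[0,0,-1.3,0,1],[-0.2,0,-1.5,0,1],[-0.8,0,-1.5,0,1],[-1.4,0.2,-1.5,0,1],[-1.5,0.2,-1.5,0,1],[-1.5,0.3,-1.5,0,1],[-1.5,0.3,-1.5,0,1],[-1.5,0.3,0,0,1],[-1.5,0.3,0,0,1]]' 45
python3 -m jog '[[0,0,0,0.12,1],[0,0,0,0.12,1],[0,0,0,0.12,1],[0,0,0,0.12,1],[0,0,0,0.12,1],[0,0,0,0.12,1],[0,0,0,0.12,1],[0,0,0,0.12,1],[0,0,0,0.12,1],[0,0,0,0.12,1]]' 45
python3 -c "from h import *;go([.553,.04,.10],1.2);print(np.round(r.read_state()['joint_positions'],2))"
```

```text
time: 28.75
ee_pos: [0.4948, 0.3183, 0.0152]
eef_rot: [0.734, 0.679, 0.002, 0.01]
ft_force: [0.3, 0.1, -0.6]
width: 0.0368
time: 29.75
ee_pos: [0.4947, 0.3183, 0.0152]
eef_rot: [0.734, 0.679, 0.002, 0.01]
ft_force: [-0.2, 0.4, -1.2]
width: 0.0356
time: 30.75
ee_pos: [0.5003, 0.2152, 0.1403]
eef_rot: [0.733, 0.68, 0.004, 0.011]
ft_force: [-0.2, -0.6, -4.7]
width: 0.0355
time: 31.75
ee_pos: [0.5007, 0.2067, 0.1553]
eef_rot: [0.992, 0.122, 0.016, 0.007]
ft_force: [0.1, -0.8, -4.2]
width: 0.0358
t 31.75 p [0.5007 0.2067 0.1553] xaxis yaw 14.0 z [ 0.034 -0.01  -0.999] F [ 0.1 -0.8 -4.2] w 0.0358
tool shift cm [ 0.88 17.34  5.87]
turn 0.223
[-0.16  0.19 -0.37  1.76  0.1   1.18 -1.89]
```

```bash
python3 -m jog '[[0,0,0,0.12,1],[0,0,0,0.105,1],[0.4,1.5,0,0,1],[0.6,2,0,0,1],[0.6,2.2,0,0,1],[0.6,2.2,0,0,1],[0.7,2.2,0,0,1],[0.7,2.2,0.5,0,1],[0.7,2.2,0.5,0,1],[0,0,0,0,1]]' 45
python3 -c "from h import *;go([.553,.04,.05],1.2)"
```

```text
time: 32.75
ee_pos: [0.5467, 0.0457, 0.1594]
eef_rot: [1.0, 0.013, 0.021, 0.005]
ft_force: [-0.1, 0.2, -4.0]
width: 0.0355
t 32.75 p [0.5467 0.0457 0.1594] xaxis yaw 1.5 z [ 0.042 -0.009 -0.999] F [-0.1  0.2 -4. ] w 0.0355
tool shift cm [ 0.15  0.47 10.96]
turn 0.005
```

```bash
python3 -m jog '[[0.1,0.4,0.6,0,1],[0,0.1,1.3,0,1],[0,0,1.3,0,1],[0,0,1.3,0,1],[0,0,1.3,0,1],[0,0,1.3,0,1],[0,0,1.3,0,1],[0,0,1.3,0,1],[0,0,1,0,1],[0,0,0,0,1]]' 45
python3 - <<'E'
from h import *
w=snap('wrist','w9');go([.553,.04,.03],1.2)
cv2.imwrite('pics/m9.png',cv2.cvtColor(cv2.resize(w['pixels'][0:260,120:520],(800,520)),cv2.COLOR_RGB2BGR))
E
```

```text
time: 33.75
ee_pos: [0.5505, 0.04, 0.0428]
eef_rot: [1.0, 0.017, 0.02, 0.004]
ft_force: [-1.3, 0.1, -3.6]
width: 0.0356
t 33.8 p [0.5509 0.04   0.0435] xaxis yaw 1.9 z [ 0.04  -0.008 -0.999] F [ 0.5 -0.4 -3.3] w 0.0356
tool shift cm [ 0.16 -0.01  1.36]
turn 0.013
```

View pics/m9.png

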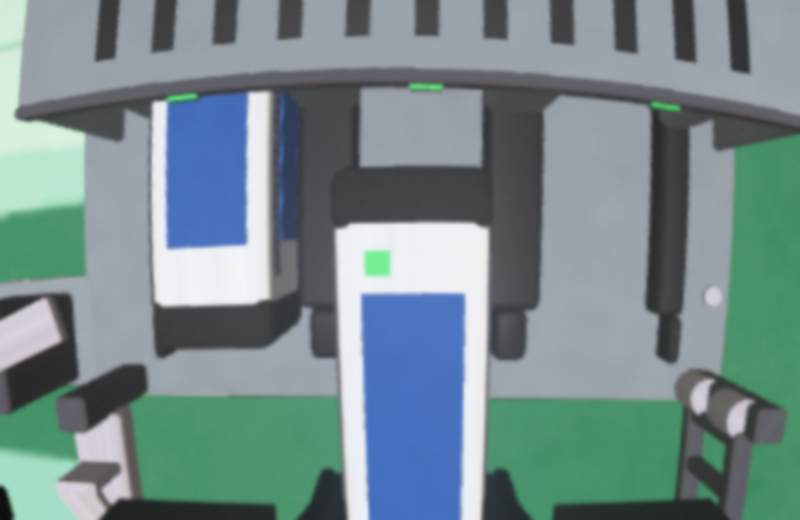

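Drive 1 sits under the hood in the left bay (225,220), and drive 2 is over the middle channel, whose rails are at (330) and (515).

```bash
python3 - <<'E'
from h import *
w=load('w9')
f=lambda u,v,z:onz(w,u/2+120,v/2,z,True).round(4)
print('drive',f(337,222,.084),f(489,222,.084),f(345,480,.081),f(483,480,.081))
print('bay2 L inner',f(359,140,.019),'R inner',f(484,140,.019),'R outer',f(544,140,.019),'bay3 R inner',f(652,140,.019),f(648,300,.019),f(540,300,.019))
print('d1 home front end',f(155,305,.057),f(272,305,.057),'hood',f(420,85,.07))
E
```

```text
drive [0.6283 0.06   0.084 ] [0.6295 0.0258 0.084 ] [0.5652 0.0579 0.081 ] [0.5662 0.0231 0.081 ]
bay2 L inner [0.6572 0.061  0.019 ] R inner [0.6588 0.0201 0.019 ] R outer [ 6.604e-01 -1.000e-04  1.900e-02] bay3 R inner [ 0.665  -0.0388  0.019 ] [ 0.6086 -0.0407  0.019 ] [ 0.6061 -0.0013  0.019 ]
d1 home front end [0.6059 0.116  0.057 ] [0.6059 0.0808 0.057 ] hood [0.6641 0.0423 0.07  ]
```

```bash
python3 -m jog '[[0,0.2,0,0.013,1],[0,0,0.6,0,1],[0,0,0.7,0,1],[0,0,0.6,0,1],[0,0,0.3,0,1],[0,0,0,0,1],[0,0,0,0,1],[0.7,0,0,0,1],[0.9,0,0,0,1],[0,0,0,0,1]]' 45
python3 -c "from h import *;go([.616,.04,.022],1.2)"
```

```text
time: 34.8
ee_pos: [0.5717, 0.038, 0.0231]
eef_rot: [1.0, 0.01, 0.023, 0.004]
ft_force: [-0.2, -0.6, -4.6]
width: 0.0357
t 34.8 p [0.5717 0.038  0.0231] xaxis yaw 1.1 z [ 0.046 -0.008 -0.999] F [-0.2 -0.6 -4.6] w 0.0357
tool shift cm [ 4.43 -0.11  0.31]
turn -0.001
```

```bash
python3 -m jog '[[0.7,0,0.1,0,1],[0.9,0,0.1,0,1],[0.9,0,0.1,0,1],[0.9,0,0.1,0,1],[0.7,0,0.1,0,1],[0.3,0,0.1,0,1],[0.3,0,0,0,1],[0.3,0,0,0,1],[0.3,0,0,0,1],[0,0,0,0,1]]' 45
python3 -c "from h import *;go([.616,.04,.022],1.2)"
```

```text
time: 35.8
ee_pos: [0.6232, 0.0394, 0.0203]
eef_rot: [1.0, 0.01, 0.014, 0.005]
ft_force: [2.1, -0.5, -1.8]
width: 0.0356
t 35.8 p [0.6232 0.0394 0.0203] xaxis yaw 1.1 z [ 0.029 -0.009 -1.   ] F [ 2.1 -0.5 -1.8] w 0.0356
tool shift cm [-0.72 -0.07 -0.19]
turn -0.001
```

```bash
python3 -m jog '[[0,0,0,0,0.35],[0,0,0,0,0.35],[0,0,0,0,0.35],[0,0,0,0,0.35],[0,0,-1.5,0,0.35],[0,0,-2,0,0.35],[0,0,-2,0,0.35],[0,0,-2,0,0.35],[0,0,-2,0,0.35],[0,0,-2,0,0.35]]' 45
python3 -m jog '[[-2,0,-1.5,0,0.35],[-2,0,-0.5,0,0.35],[-2,-1.5,0,-0.1,0.35],[-2,-1.5,0,-0.14,0.35],[-2,-1.5,0,-0.14,0.35],[-1,-2,0,-0.14,0.35],[0,-2,0,-0.14,0.35],[0,-2,0,-0.14,0.35],[0,-2,0,-0.14,0.35],[0,-2,0,-0.14,0.3]]'
python3 -m jog '[[0,0,0,-0.12,0.3],[0,0,0,-0.12,0.3],[0,0,0,-0.1,0.3],[2,0,0,0,0.3],[2,0,0,0,0.3],[2,0,0,0,0.3],[2,0,0,0,0.3],[2,0,0,0,0.3],[0,0,0,0,0.3],[0,0,0,0,0.3]]'
python3 - <<'E'
from h import *
go([.421,.322,.12],85)
w=snap('wrist','w10')
h=cv2.cvtColor(w['pixels'],cv2.COLOR_RGB2HSV)
m=(h[...,0]>105)&(h[...,0]<128)&(h[...,1]>110)&(h[...,2]>60)
k,l,s,q=cv2.connectedComponentsWithStats(m.astype(np.uint8))
for i in range(1,k):
    if s[i,4]>150:
        pts=np.argwhere(l==i)[:,::-1];P=np.array([onz(w,u,v,.052,True)[:2] for u,v in pts]); c=P.mean(0); ev,V=np.linalg.eigh(np.cov((P-c).T)); ax=V[:,1]; print(s[i],c.round(4),np.degrees(np.arctan2(ax[1],ax[0])).round(1))
E
```

```text
time: 36.8
ee_pos: [0.6218, 0.0406, 0.1435]
eef_rot: [1.0, 0.01, 0.017, 0.004]
ft_force: [0.8, 0.1, -0.1]
width: 0.0566
time: 37.8
ee_pos: [0.4431, 0.1501, 0.1729]
eef_rot: [0.843, 0.538, 0.022, 0.019]
ft_force: [0.4, 0.4, 0.3]
width: 0.0587
time: 38.8
ee_pos: [0.4499, 0.2565, 0.1858]
eef_rot: [0.731, 0.682, 0.025, 0.027]
ft_force: [0.1, -0.1, -0.2]
width: 0.0606
t 38.8 p [0.4499 0.2565 0.1858] xaxis yaw 86.0 z [ 0.074 -0.005 -0.997] F [ 0.1 -0.1 -0.2] w 0.0606
tool shift cm [ 6.33 -3.82  6.31]
turn 0.018
[281   2  40  12 402] [0.4473 0.4423] 177.3
[ 273   63   23   60 1326] [0.4236 0.355 ] 84.9
[226 215  63  38 875] [0.3785 0.2084] -158.0
[604 252  32  34 420] [1.0391 0.0438] 152.2
[626 363  14  29 250] [ 1.6574 -0.638 ] 136.8
```

```bash
python3 -m jog '[[0,4,0,0,0.3],[0,4,0,0,0.3],[0,4,0,0,0.3],[0,0,0,0,0.3],[0,0,0,0,0.3],[0,0,0,0,0.3],[0,0,0,0,0.3],[0,0,0,0,0.3],[0,0,0,0,0.3],[0,0,0,0,0.3]]'
python3 -c "from h import *;st()"
python3 -m jog '[[0,-0.8,0,0,0.3],[0,-0.8,0,0,0.3],[0,-0.8,0,0,0.3],[0,-0.8,0,0,0.3],[0,-0.8,0,0,0.3],[0,-0.8,0,0,0.3],[0,-0.8,0,0,0.3],[0,-0.8,0,0,0.3],[0,-0.8,0,0,0.3],[0,-0.8,0,0,0.3]]'
python3 -c "from h import *;st()"
```

```text
time: 39.85
ee_pos: [0.5713, 0.2421, 0.1982]
eef_rot: [0.732, 0.681, 0.025, 0.03]
ft_force: [-1.0, 0.4, 0.1]
width: 0.0603
t 39.85 p [0.5713 0.2421 0.1982] xaxis yaw 85.9 z [ 0.078 -0.009 -0.997] F [-1.   0.4  0.1] w 0.0603
time: 40.85
ee_pos: [0.4842, 0.2486, 0.1916]
eef_rot: [0.731, 0.681, 0.026, 0.03]
ft_force: [0.8, 0.9, 0.7]
width: 0.0608
t 40.85 p [0.4842 0.2486 0.1916] xaxis yaw 85.9 z [ 0.078 -0.009 -0.997] F [0.8 0.9 0.7] w 0.0608
```

```bash
python3 -m jog '[[0,0,0,-0.14,0.3],[0,0,0,-0.14,0.3],[0,0,0,-0.14,0.3],[0,0,0,-0.14,0.3],[0,0,0,-0.14,0.3],[0,0,0,-0.14,0.3],[0,0,0,-0.14,0.3],[0,0,0,-0.14,0.3],[0,0,0,-0.14,0.3],[0,0,0,0,0.3]]'
python3 -c "from h import *;st()"
python3 -m jog '[[0,0,0,0.14,0.3],[0,0,0,0.14,0.3],[0,0,0,0.14,0.3],[0,0,0,0.14,0.3],[0,0,0,0.14,0.3],[0,0,0,0.14,0.3],[0,0,0,0.14,0.3],[0,0,0,0.14,0.3],[0,0,0,0.14,0.3],[0,0,0,0,0.3]]'
python3 -c "from h import *;st()"
```

```text
time: 41.85
ee_pos: [0.4793, 0.2494, 0.1916]
eef_rot: [0.164, 0.986, 0.002, 0.04]
ft_force: [0.8, 0.8, -0.6]
width: 0.0606
t 41.85 p [0.4793 0.2494 0.1916] xaxis yaw 161.1 z [ 0.079 -0.01  -0.997] F [ 0.8  0.8 -0.6] w 0.0606
time: 42.85
ee_pos: [0.477, 0.2495, 0.1915]
eef_rot: [0.745, 0.666, 0.026, 0.03]
ft_force: [0.1, -0.0, 1.3]
width: 0.0609
t 42.85 p [0.477  0.2495 0.1915] xaxis yaw 83.6 z [ 0.079 -0.009 -0.997] F [ 0.1 -0.   1.3] w 0.0609
```

```bash
python3 -m jog '[[1.2,-0.8,1,-0.02,0.3],[1.2,-1,1.2,0,0.3],[1.2,-1,1.2,0,0.3],[1.2,-1,1.2,0,0.3],[1.2,-1,1.2,0,0.3],[0.6,-0.6,1.2,0,0.3],[0,0,1.2,0,0.3],[0,0,1,0,0.3],[0,0,0,0,0.3],[0,0,0,0,0.3]]' 45
python3 -c "from h import *;go([.424,.322,.06],85)"
```

```text
time: 43.85
ee_pos: [0.4309, 0.3252, 0.0864]
eef_rot: [0.73, 0.682, 0.025, 0.03]
ft_force: [0.2, 0.0, 0.3]
width: 0.0607
t 43.85 p [0.4309 0.3252 0.0864] xaxis yaw 86.1 z [ 0.077 -0.009 -0.997] F [0.2 0.  0.3] w 0.0607
tool shift cm [-0.36 -0.87  2.58]
turn 0.019
```

```bash
python3 -m jog '[[-0.2,-0.6,0,0.019,0.3],[-0.1,-0.6,0,0,0.3],[0,0,1,0,0.3],[0,0,1,0,0.3],[0,0,0.6,0,0.3],[0,0,0,0,0.3],[0,0,0,0,0.3],[0,0,0,0,0.3],[0,0,0,0,0.3],[0,0,0,0,0.3]]' 45
python3 - <<'E'
from h import *
go([.423,.322,.018],85)
w=snap('wrist','w11')
h=cv2.cvtColor(w['pixels'],cv2.COLOR_RGB2HSV)
m=(h[...,0]>105)&(h[...,0]<128)&(h[...,1]>110)&(h[...,2]>60)
k,l,s,q=cv2.connectedComponentsWithStats(m.astype(np.uint8))
for i in range(1,k):
    if s[i,4]>1000:
        pts=np.argwhere(l==i)[:,::-1];P=np.array([onz(w,u,v,.052,True)[:2] for u,v in pts]); print(s[i],P.mean(0).round(4))
E
```

```text
time: 44.85
ee_pos: [0.4217, 0.3222, 0.0587]
eef_rot: [0.738, 0.674, 0.027, 0.03]
ft_force: [0.6, -0.8, -0.4]
width: 0.0608
t 44.85 p [0.4217 0.3222 0.0587] xaxis yaw 84.8 z [ 0.08  -0.008 -0.997] F [ 0.6 -0.8 -0.4] w 0.0608
tool shift cm [-0.01 -0.19  4.06]
turn -0.004
[ 309   26   63   20 1082] [0.4422 0.4466]
[ 317  182   36   88 3019] [0.4276 0.3282]
```

```bash
python3 - <<'E'
from h import *
w=load('w11'); cv2.imwrite('pics/m11.png',cv2.cvtColor(cv2.resize(w['pixels'][120:320,170:490],(800,500)),cv2.COLOR_RGB2BGR))
h=cv2.cvtColor(w['pixels'],cv2.COLOR_RGB2HSV)
m=(h[...,0]>105)&(h[...,0]<128)&(h[...,1]>110)&(h[...,2]>60); m[:170]=0
pts=np.argwhere(m)[:,::-1]; pts=pts[(pts[:,0]>300)&(pts[:,0]<360)]
P=np.array([onz(w,u,v,.052,True)[:2] for u,v in pts])*1000; print(cv2.minAreaRect(P.astype(np.float32)))
E
```

```text
((427.568115234375, 326.5034484863281), (61.05263900756836, 22.93006706237793), 85.42963409423828)
```

View pics/m11.png

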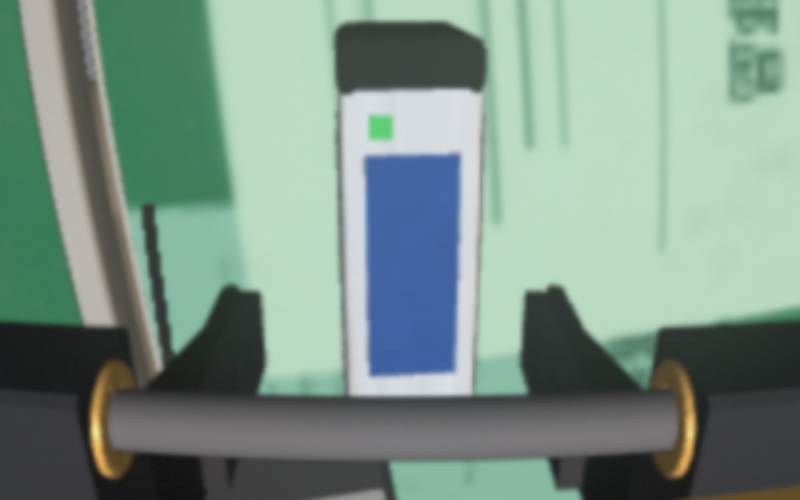

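The drive has been knocked about 28 mm toward -y: its sticker is now at (412,265) in the crop. I'll follow it there.

```bash
python3 -m jog '[[-0.9,0.2,0,0,0.3],[-0.9,0.1,0,0,0.3],[-0.9,0,0,0,0.3],[-0.1,0,0.9,0,0.3],[0,0,0.9,0,0.3],[0,0,0.9,0,0.3],[0,0,0.9,0,0.3],[0,0,0.4,0,0.3],[0,0,0,0,0.3],[0,0,0,0,0.3]]' 45
python3 -c "from h import *;go([.427,.294,.018],85.4)"
python3 -m jog '[[0,0,0,0,0.5],[0,0,0,0,0.5],[0,0,0,0,1],[0,0,0,0,1],[0,0,0,0,1],[0,0,0,0,1],[0,0,0,0,1],[0,0,0,0,1],[0,0,0,0,1],[0,0,0,0,1]]' 45
python3 -c "from h import *;st()"
```

```text
time: 45.9
ee_pos: [0.4252, 0.2906, 0.0146]
eef_rot: [0.738, 0.674, 0.026, 0.03]
ft_force: [-0.0, -0.1, 0.4]
width: 0.0611
t 45.9 p [0.4252 0.2906 0.0146] xaxis yaw 84.8 z [ 0.078 -0.009 -0.997] F [-0.  -0.1  0.4] w 0.0611
tool shift cm [ 0.36  0.18 -0.32]
turn -0.011
time: 46.9
ee_pos: [0.4259, 0.2914, 0.0159]
eef_rot: [0.738, 0.674, 0.027, 0.03]
ft_force: [1.2, 0.6, 0.4]
width: 0.0362
t 46.9 p [0.4259 0.2914 0.0159] xaxis yaw 84.8 z [ 0.08  -0.007 -0.997] F [1.2 0.6 0.4] w 0.0362
```

```bash
python3 -m jog '[[0,0,-0.6,0,1],[0,0,-1.3,0,1],[0,0,-1.5,0,1],[0,0,-1.5,0,1],[0,0,-1.6,0,1],[0,0,-1.6,0,1],[0,0,-1.6,0,1],[0,0,-1.6,0,1],[0,0,-0.6,0,1],[0,0,0,0,1]]' 45
python3 -m jog '[[0,0,0,0.1,1],[0,0,0,0.13,1],[0,0,0,0.13,1],[0,0,0,0.13,1],[0,0,0,0.13,1],[0,0,0,0.13,1],[0,0,0,0.13,1],[0,0,0,0.13,1],[0,0,0,0.13,1],[0,0,0,0.13,1]]' 45
python3 -c "from h import *;go([.548,-.021,.15],1.2);print(np.round(r.read_state()['joint_positions'],2))"
```

```text
time: 47.9
ee_pos: [0.4125, 0.2911, 0.1438]
eef_rot: [0.737, 0.674, 0.025, 0.03]
ft_force: [-0.1, 0.1, -3.9]
width: 0.036
time: 48.9
ee_pos: [0.4077, 0.2876, 0.136]
eef_rot: [0.996, 0.082, 0.032, 0.011]
ft_force: [0.4, -0.1, -3.5]
width: 0.0361
t 48.9 p [0.4077 0.2876 0.136 ] xaxis yaw 9.4 z [ 0.065 -0.017 -0.998] F [ 0.4 -0.1 -3.5] w 0.0361
tool shift cm [ 8.85 32.76  0.04]
turn 0.144
[-0.3   0.11 -0.47  1.9   0.12  1.12 -2.22]
```

```bash
python3 -m jog '[[0,0.5,0,0.07,1],[0.5,1.5,0,0.07,1],[1.2,2,0,0,1],[1.2,2.5,0,0,1],[1.2,2.5,0,0,1],[1.2,2.5,0,0,1],[1.2,2.5,0,0,1],[1.2,2.5,0,0,1],[1.2,2.5,0,0,1],[1.2,2.5,0,0,1]]' 45
python3 -m jog '[[1,2.5,0,0,1],[1,2,0,0,1],[1,1.5,0,0,1],[0.5,0,0,0,1],[0,0,1,0,1],[0,0,1.2,0,1],[0,0,1.2,0,1],[0,0,1.2,0,1],[0,0,0,0,1],[0,0,0,0,1]]' 45
python3 -c "from h import *;go([.548,-.021,.05],1.2)"
```

```text
time: 49.9
ee_pos: [0.5095, 0.0693, 0.1376]
eef_rot: [1.0, 0.011, 0.025, 0.01]
ft_force: [0.8, 0.5, -3.5]
width: 0.0357
time: 50.9
ee_pos: [0.544, 0.0051, 0.0832]
eef_rot: [1.0, 0.01, 0.019, 0.01]
ft_force: [0.3, -0.7, -3.4]
width: 0.0363
t 50.9 p [0.544  0.0051 0.0832] xaxis yaw 1.2 z [ 0.038 -0.02  -0.999] F [ 0.3 -0.7 -3.4] w 0.0363
tool shift cm [0.22 2.55 3.39]
turn -0.001
```

```bash
python3 -m jog '[[0.2,0.9,0,0,1],[0,0.9,0,0,1],[0,0.7,0.6,0,1],[0,0,0.9,0,1],[0,0,0.9,0,1],[0,0,0.8,0,1],[0,0,0,0,1],[0,0,0,0,1],[0,0,0,0,1],[0,0,0,0,1]]' 45
python3 - <<'E'
from h import *
w=snap('wrist','w12');go([.548,-.021,.022],1.2)
g=w['pixels'].astype(int)
for v in (65,70,111,115): 
    row=g[v].sum(1)/3; e=[(u,int(row[u-1]),int(row[u+1])) for u in range(180,500) if abs(row[u+1]-row[u-1])>35]; print(v,e)
h=cv2.cvtColor(w['pixels'],cv2.COLOR_RGB2HSV)
m=(h[...,0]>105)&(h[...,0]<128)&(h[...,1]>110)&(h[...,2]>60)
k,l,s,q=cv2.connectedComponentsWithStats(m.astype(np.uint8))
for i in range(1,k):
    if s[i,4]>300: print(s[i],q[i],onz(w,*q[i],.083,True).round(4), onz(w,*q[i],.057,True).round(4))
cv2.imwrite('pics/m12.png',cv2.cvtColor(cv2.resize(w['pixels'][0:260,120:520],(800,520)),cv2.COLOR_RGB2BGR))
E
```

```text
time: 51.9
ee_pos: [0.5487, -0.0228, 0.0501]
eef_rot: [1.0, 0.01, 0.02, 0.01]
ft_force: [-0.2, 0.3, -4.2]
width: 0.036
t 51.95 p [ 0.5488 -0.0228  0.0501] xaxis yaw 1.2 z [ 0.04  -0.02  -0.999] F [-0.6  0.1 -4.2] w 0.0359
tool shift cm [-0.19 -0.24  2.8 ]
turn -0.001
65 [(193, 68, 147), (194, 85, 219), (195, 147, 235), (201, 235, 149), (202, 206, 123), (239, 121, 173), (240, 132, 222), (241, 173, 236), (249, 235, 199), (250, 228, 156), (251, 199, 116), (252, 156, 88), (253, 116, 74), (264, 69, 113), (267, 111, 66), (295, 54, 92), (296, 57, 142), (297, 92, 159), (355, 154, 89), (356, 130, 60), (373, 60, 124), (374, 79, 154), (375, 124, 162), (405, 156, 119), (499, 108, 171)]
70 [(193, 68, 149), (194, 86, 221), (195, 149, 236), (200, 239, 199), (201, 232, 145), (202, 199, 123), (239, 121, 181), (240, 132, 230), (241, 181, 239), (249, 234, 198), (250, 225, 157), (251, 198, 120), (252, 157, 95), (253, 120, 77), (264, 70, 117), (265, 88, 124), (267, 124, 68), (295, 55, 102), (296, 63, 148), (297, 102, 161), (354, 160, 121), (355, 151, 80), (356, 121, 59), (373, 61, 112), (374, 74, 150), (
[... 971 characters left out ...]
0), (373, 67, 127), (374, 84, 155), (375, 127, 166), (405, 154, 118), (498, 114, 185), (499, 137, 208)]
[ 202   45   38   75 2645] [221.00037807  82.63327032] [0.642  0.0311 0.083 ] [0.6452 0.0397 0.057 ]
[256  44   7  62 317] [258.60567823  69.829653  ] [0.6475 0.0122 0.083 ] [0.6516 0.0174 0.057 ]
[168  55  16  67 969] [175.18575851  88.89783282] [0.6408 0.0565 0.083 ] [0.6437 0.0694 0.057 ]
[ 119   58   30   71 1851] [133.73581848  93.5445705 ] [0.641  0.0828 0.083 ] [0.644  0.1004 0.057 ]
[ 303  141   50  120 5729] [327.70588235 199.27020422] [ 0.5838 -0.0221  0.083 ] [ 0.5768 -0.0229  0.057 ]
[ 54 363  31  37 355] [ 67.37183099 380.56338028] [0.3874 0.241  0.083 ] [0.3462 0.2862 0.057 ]
```

```bash
python3 - <<'E'
from h import *
w=load('w12')
f=lambda u,v,z:onz(w,u,v,z,True).round(4)
print('channel',f(296,67,.019),f(355.7,67,.019),'drive',f(289.5,113,.089),f(365,113,.089))
E
```

```text
channel [ 0.659  -0.0007  0.019 ] [ 0.6599 -0.0412  0.019 ] drive [ 0.626  -0.0037  0.089 ] [ 0.6267 -0.0383  0.089 ]
```

```bash
python3 -m jog '[[0,0,0.6,0,1],[0,0,0.7,0,1],[0,0,0.6,0,1],[0,0,0.5,0,1],[0,0,0,0,1],[0,0,0,0,1],[0.7,0,0.05,0,1],[0.9,0,0.05,0,1],[0.9,0,0.05,0,1],[0,0,0,0,1]]' 45
python3 -c "from h import *;go([.616,-.0205,.022],1.2)"
python3 -m jog '[[0.7,0,0.1,0,1],[0.9,0,0.1,0,1],[0.9,0,0.1,0,1],[0.7,0,0.1,0,1],[0.3,0,0.1,0,1],[0.3,0,0.1,0,1],[0.3,0,0,0,1],[0.3,0,0,0,1],[0.3,0,0,0,1],[0,0,0,0,1]]' 45
python3 -c "from h import *;go([.616,-.0205,.022],1.2)"
```

```text
time: 52.95
ee_pos: [0.5781, -0.0228, 0.0242]
eef_rot: [1.0, 0.01, 0.021, 0.01]
ft_force: [0.9, -0.8, -3.4]
width: 0.0361
t 52.95 p [ 0.5781 -0.0228  0.0242] xaxis yaw 1.2 z [ 0.042 -0.02  -0.999] F [ 0.9 -0.8 -3.4] w 0.0361
tool shift cm [ 3.78 -0.16  0.37]
turn -0.001
time: 53.95
ee_pos: [0.6214, -0.0218, 0.0206]
eef_rot: [1.0, 0.01, 0.011, 0.011]
ft_force: [0.9, 0.0, -1.9]
width: 0.0359
t 53.95 p [ 0.6214 -0.0218  0.0206] xaxis yaw 1.1 z [ 0.023 -0.021 -1.   ] F [ 0.9  0.  -1.9] w 0.0359
tool shift cm [-0.53 -0.14 -0.16]
turn -0.001
```

```bash
python3 -m jog '[[0.3,0,0,0,1],[0.3,0,0,0,1],[0.3,0,0,0,1],[0,0,0,0,1],[0,0,0,0,0.35],[0,0,0,0,0.35],[0,0,0,0,0.35],[0,0,0,0,0.35],[0,0,-0.5,0,0.35],[0,0,-1,0,0.35]]' 45
python3 -c "from h import *;st()"
python3 -m jog '[[0,0,-2,0,0.35],[0,0,-2,0,0.35],[0,0,-2,0,0.35],[0,0,-2,0,0.35],[0,0,-2,0,0.35],[-2,0,-1,0,0.35],[-2,0,0,0,0.35],[-2,0,0,0,0.35],[-1.5,0,0,0,0.35],[0,0,0,0,0.35]]' 45
python3 - <<'E'
from h import *
st();w=snap('wrist','w13')
cv2.imwrite('pics/m13.png',cv2.cvtColor(cv2.resize(w['pixels'][0:260,40:600],(800,371)),cv2.COLOR_RGB2BGR))
h=cv2.cvtColor(w['pixels'],cv2.COLOR_RGB2HSV)
m=(h[...,0]>105)&(h[...,0]<128)&(h[...,1]>110)&(h[...,2]>60)
k,l,s,q=cv2.connectedComponentsWithStats(m.astype(np.uint8))
for i in range(1,k):
    if s[i,4]>150: print(s[i],q[i],onz(w,*q[i],.057,True).round(4),'front',onz(w,q[i][0],s[i][1]+s[i][3],.057,True).round(4))
E
```

```text
time: 54.95
ee_pos: [0.6231, -0.0216, 0.0362]
eef_rot: [1.0, 0.009, 0.002, 0.011]
ft_force: [1.3, 0.9, -0.6]
width: 0.0562
t 54.95 p [ 0.6231 -0.0216  0.0362] xaxis yaw 1.0 z [ 0.005 -0.022 -1.   ] F [ 1.3  0.9 -0.6] w 0.0562
time: 55.95
ee_pos: [0.5479, -0.0198, 0.1614]
eef_rot: [1.0, 0.009, 0.009, 0.011]
ft_force: [0.9, -0.8, 0.2]
width: 0.0566
t 55.95 p [ 0.5479 -0.0198  0.1614] xaxis yaw 1.1 z [ 0.017 -0.022 -1.   ] F [ 0.9 -0.8  0.2] w 0.0566
[ 315   68   25   45 1095] [326.9826484   90.50319635] [ 0.6459 -0.0206  0.057 ] front [ 0.6252 -0.021   0.057 ]
[ 249   70   24   44 1021] [260.69147894  92.05484819] [0.6448 0.0398 0.057 ] front [0.6244 0.0398 0.057 ]
[188  75  23  44 887] [199.19954904  96.7113867 ] [0.6434 0.1004 0.057 ] front [0.6219 0.1008 0.057 ]
[221  74   8  41 201] [224.20895522  92.65174129] [0.6457 0.0749 0.057 ] front [0.6245 0.075  0.057 ]
```

View pics/m13.png

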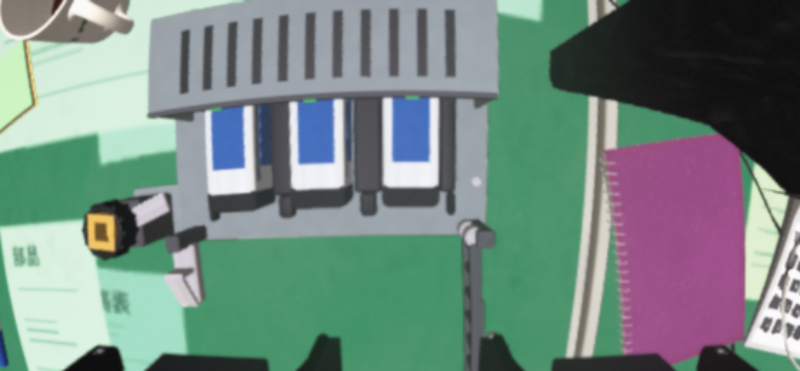

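All three drives are home in line at (232,150), (317,150) and (410,150). The gate stands open at (474,300). Before working on its right side I'll triangulate the right monitor's corner.

```bash
python3 - <<'E'
from h import *
w=load('w13');a=load('s0')
sx=560/800; sy=260/371
T=lambda p,q:(lambda o1,d1,o2,d2:(lambda t:((o1+d1*t[0]).round(3),(o2+d2*t[1]).round(3)))(np.linalg.lstsq(np.c_[d1,-d2],o2-o1,rcond=None)[0]))(*p,*q)
for wuv in ((551,50),(551,80)):
  for suv in ((330,131),(328,100),(346,132)):
    print(wuv,suv,T(ray(w,40+wuv[0]*sx,wuv[1]*sy,True),ray(a,*suv)))
for z in (.1,.15,.2,.25): print([onz(w,40+u*sx,v*sy,z,True).round(3) for u,v in ((551,75),(720,125),(800,190))])
f=lambda u,v,z:onz(w,40+u*sx,v*sy,z,True).round(4)
print('gate top near hinge',f(467,245,.056),f(482,245,.056),f(464,330,.056),f(487,330,.056))
st();print(np.round(r.read_state()['joint_positions'],2))
E
```

```text
(551, 50) (330, 131) (array([ 0.69 , -0.093,  0.114]), array([ 0.683, -0.102,  0.115]))
(551, 50) (328, 100) (array([ 0.655, -0.049,  0.24 ]), array([ 0.647, -0.059,  0.241]))
(551, 50) (346, 132) (array([ 0.692, -0.095,  0.108]), array([ 0.649, -0.14 ,  0.112]))
(551, 80) (330, 131) (array([ 0.671, -0.09 ,  0.124]), array([ 0.671, -0.09 ,  0.124]))
(551, 80) (328, 100) (array([ 0.647, -0.048,  0.243]), array([ 0.642, -0.054,  0.244]))
(551, 80) (346, 132) (array([ 0.674, -0.093,  0.113]), array([ 0.641, -0.131,  0.119]))
[array([ 0.679, -0.098,  0.1  ]), array([ 0.667, -0.221,  0.1  ]), array([ 0.635, -0.315,  0.1  ])]
[array([ 0.668, -0.081,  0.15 ]), array([ 0.659, -0.179,  0.15 ]), array([ 0.633, -0.253,  0.15 ])]
[array([ 0.657, -0.063,  0.2  ]), array([ 0.65 , -0.136,  0.2  ]), array([ 0.631, -0.191,  0.2  ])]
[array([ 0.647, -0.046,  0.25 ]), array([ 0.642, -0.093,  0.25 ]), array([ 0.63 , -0.129,  0.25 ])]
gate top near hinge [ 0.571  -0.0599  0.056 ] [ 0.5713 -0.07    0.056 ] [ 0.5104 -0.0611  0.056 ] [ 0.5103 -0.0777  0.056 ]
t 56.0 p [ 0.5489 -0.0197  0.1615] xaxis yaw 1.1 z [ 0.018 -0.021 -1.   ] F [1.3 0.3 1.4] w 0.0565
[ 0.08  0.19 -0.16  1.74  0.06  1.2  -1.65]
```

```bash
python3 -m jog '[[-0.3,1.2,0,0,1],[-0.3,1.5,0,0,1],[-0.3,1.6,0,0,1],[-0.3,1.6,0,0,1],[-0.2,1.6,0,0,1],[-0.2,1.6,0,0,1],[0,0,0,0,1],[0,0,0,0,1],[0,0,0,0,1],[0,0,0,0,1]]' 20
python3 -m jog '[[0,0,1,0,1],[0,0,1.5,0,1],[0,0,1.5,0,1],[0,0,1.5,0,1],[0,0,1.5,0,1],[0,0,1.5,0,1],[0,0,1.5,0,1],[0,0,1.2,0,1],[0,0,0,0,1],[0,0,0,0,1]]' 20
python3 -c "from h import *;go([.533,-.112,.025],1.2)"
```

```text
time: 57.0
ee_pos: [0.5383, -0.119, 0.1645]
eef_rot: [1.0, 0.009, 0.01, 0.011]
ft_force: [-0.4, -0.3, -0.2]
width: 0.0003
time: 58.0
ee_pos: [0.54, -0.1153, 0.0431]
eef_rot: [1.0, 0.014, 0.009, 0.01]
ft_force: [0.5, 0.6, 0.1]
width: 0.001
t 58.0 p [ 0.54   -0.1153  0.0431] xaxis yaw 1.6 z [ 0.018 -0.02  -1.   ] F [0.5 0.6 0.1] w 0.001
tool shift cm [-0.73 -0.38  1.79]
turn 0.006
```

```bash
python3 -m jog '[[-0.2,0,0.7,0,1],[-0.1,0,0.7,0,1],[0,-0.9,0,0,1],[0,-0.9,0,0,1],[0,-0.9,0,0,1],[-0.2,-0.7,0,0,1],[-0.3,-0.7,0,0,1],[-0.3,-0.7,0,0,1],[-0.2,-0.5,0,0,1],[0,0,0,0,1]]' 20
python3 -c "from h import *;go([.529,-.0624,.025],1.2)"
```

```text
time: 59.0
ee_pos: [0.5291, -0.0613, 0.0302]
eef_rot: [1.0, 0.013, 0.014, 0.013]
ft_force: [0.3, -0.5, 0.2]
width: 0.0008
t 59.0 p [ 0.5291 -0.0613  0.0302] xaxis yaw 1.5 z [ 0.028 -0.025 -0.999] F [ 0.3 -0.5  0.2] w 0.0008
tool shift cm [-0.02  0.1   0.52]
turn 0.006
```

```bash
python3 -m jog '[[0.1,-0.6,0.05,0,1],[0.3,-0.7,0,0,1],[0.4,-0.7,0,0,1],[0.4,-0.5,0.05,0,1],[0.5,-0.4,0,0,1],[0.5,-0.4,0,0,1],[0.4,-0.2,0,0,1],[0,0,0,0,1],[0,0,0,0,1],[0,0,0,0,1]]' 20
python3 - <<'E'
from h import *
go([.561,-.0235,.03],1.2)
a=snap('scene','s14')
h=cv2.cvtColor(a['pixels'],cv2.COLOR_RGB2HSV)
m=((h[...,0]<8)|(h[...,0]>172))&(h[...,1]>150)&(h[...,2]>60); m[:160]=0
k,l,s,q=cv2.connectedComponentsWithStats(m.astype(np.uint8))
for i in range(1,k):
    if s[i,4]>20: print(s[i],q[i].round(1),onz(a,*q[i],.085).round(3))
E
```

```text
time: 60.0
ee_pos: [0.5538, -0.029, 0.0286]
eef_rot: [1.0, 0.011, 0.012, 0.015]
ft_force: [-0.6, -1.2, 0.3]
width: 0.0005
t 60.0 p [ 0.5538 -0.029   0.0286] xaxis yaw 1.3 z [ 0.024 -0.03  -0.999] F [-0.6 -1.2  0.3] w 0.0005
tool shift cm [ 0.74 -0.53 -0.14]
turn 0.001
[307 174   9  20 140] [310.9 183.2] [0.538 0.096 0.085]
```

```bash
python3 -m jog '[[0.3,-0.2,0,0,1],[0.3,-0.1,0,0,1],[0.3,0,0,0,1],[0.3,0,0,0,1],[0.3,0,0,0,1],[0.2,0,0,0,1],[0.2,0,0,0,1],[0.2,0,0,0,1],[0,0,0,0,1],[0,0,0,0,1]]' 20
python3 - <<'E'
from h import *
st()
a=snap('scene','s15')
h=cv2.cvtColor(a['pixels'],cv2.COLOR_RGB2HSV)
m=((h[...,0]<8)|(h[...,0]>172))&(h[...,1]>150)&(h[...,2]>60); m[:160]=0
k,l,s,q=cv2.connectedComponentsWithStats(m.astype(np.uint8))
for i in range(1,k):
    if s[i,4]>20: print(s[i],q[i].round(1),onz(a,*q[i],.085).round(3))
E
```

```text
time: 61.05
ee_pos: [0.556, -0.0281, 0.0277]
eef_rot: [1.0, 0.009, -0.008, 0.017]
ft_force: [-0.4, -0.5, 0.1]
width: 0.0006
t 61.05 p [ 0.556  -0.0281  0.0277] xaxis yaw 1.1 z [-0.015 -0.034 -0.999] F [-0.4 -0.5  0.1] w 0.0006
[304 171  10  19 137] [308.3 179.7] [0.555 0.091 0.085]
```

```bash
python3 -m jog '[[-0.6,0,0,0,1],[-0.4,0,-1,0,1],[0,0,-2,0,1],[0,0,-2,0,1],[0,0,-2,0,1],[0,0,-2,0,1],[0,0,-2,0,1],[0,0,-2,0,1],[0,0,-1,0,1],[0,0,0,0,1]]' 20
python3 -m jog '[[0,0,0,-0.14,1],[0,0,0,-0.14,1],[0,0,0,-0.14,1],[0,0,0,-0.14,1],[0,0,0,-0.14,1],[0,0,0,-0.14,1],[0,0,0,-0.14,1],[0,0,0,-0.14,1],[0,0,0,-0.14,0.4],[0,0,0,-0.14,0.3]]' 30
python3 -m jog '[[0,0,0,-0.14,0.3],[1,0,0,0,0.3],[1.5,0,0,0,0.3],[2,0,0,0,0.3],[2,0,0,0,0.3],[2,0,0,0,0.3],[2,0,0,0,0.3],[1.5,0,0,0,0.3],[0,0,0,0,0.3],[0,0,0,0,0.3]]' 30
python3 - <<'E'
from h import *
go([.555,.1,.16],90)
for n in('wrist','scene'):
    w=snap(n,n[0]+'16')
    h=cv2.cvtColor(w['pixels'],cv2.COLOR_RGB2HSV)
    m=((h[...,0]<8)|(h[...,0]>172))&(h[...,1]>150)&(h[...,2]>60)
    k,l,s,q=cv2.connectedComponentsWithStats(m.astype(np.uint8))
    for i in range(1,k):
        if s[i,4]>60: print(n,s[i],q[i].round(1),onz(w,*q[i],.1,n=='wrist').round(4),onz(w,q[i][0],s[i][1]+s[i][3],.115,n=='wrist').round(4))
E
```

```text
time: 62.1
ee_pos: [0.5466, -0.0216, 0.1791]
eef_rot: [1.0, 0.01, -0.004, 0.016]
ft_force: [-0.1, 0.5, -0.6]
width: 0.0004
time: 63.1
ee_pos: [0.5414, -0.0214, 0.1699]
eef_rot: [0.74, 0.672, -0.018, 0.005]
ft_force: [-0.8, 0.2, -0.0]
width: 0.0096
time: 64.1
ee_pos: [0.5306, 0.1128, 0.1606]
eef_rot: [0.697, 0.717, -0.02, 0.001]
ft_force: [-0.6, -0.9, -0.6]
width: 0.0607
t 64.1 p [0.5306 0.1128 0.1606] xaxis yaw 91.6 z [-0.026 -0.03  -0.999] F [-0.6 -0.9 -0.6] w 0.0607
tool shift cm [-1.35  2.4   0.04]
turn 0.028
wrist [341 194  13  53 539] [346.1 222.2] [0.5451 0.0992 0.1   ] [0.5455 0.0838 0.115 ]
scene [303 171  11  19 137] [308.3 179.7] [0.5381 0.1046 0.1   ] [0.4872 0.1456 0.115 ]
```

```bash
python3 -m jog '[[-0.6,0.9,0,0.02,0.3],[-0.6,0.8,0,0,0.3],[0,0,1.2,0,0.3],[0,0,1.5,0,0.3],[0,0,1.5,0,0.3],[0,0,1.5,0,0.3],[0,0,1.2,0,0.3],[0,0,0,0,0.3],[0,0,0,0,0.3],[0,0,0,0,0.3]]' 30
python3 - <<'E'
from h import *
go([.5455,.098,.084],90)
w=snap('wrist','w17')
h=cv2.cvtColor(w['pixels'],cv2.COLOR_RGB2HSV)
m=((h[...,0]<8)|(h[...,0]>172))&(h[...,1]>150)&(h[...,2]>60)
k,l,s,q=cv2.connectedComponentsWithStats(m.astype(np.uint8))
for i in range(1,k):
    if s[i,4]>60: print(s[i],q[i].round(1),onz(w,*q[i],.1,True).round(4))
E
```

```text
time: 65.2
ee_pos: [0.5488, 0.0905, 0.0852]
eef_rot: [0.709, 0.705, -0.021, 0.001]
ft_force: [-0.8, -0.6, 0.5]
width: 0.061
t 65.2 p [0.5488 0.0905 0.0852] xaxis yaw 89.7 z [-0.028 -0.031 -0.999] F [-0.8 -0.6  0.5] w 0.061
tool shift cm [ 0.75 -0.33  0.1 ]
turn -0.006
[ 308  196   22   79 1345] [319.7 236.2] [0.5448 0.0999 0.1   ]
```

```bash
python3 -m jog '[[0.4,-0.2,0,0,0.3],[0.3,-0.2,0,0,0.3],[0,0,0,0,0.6],[0,0,0,0,1],[0,0,0,0,1],[0,0,0,0,1],[0,0,0,0,1],[0,0,0,0,1],[0,0,0,0,1],[0,0,0,0,1]]' 30
python3 -c "from h import *;st()"
python3 -m jog '[[-0.2,0,-0.4,0,1],[-0.25,0,-0.4,0,1],[-0.2,0,-0.3,0,1],[0,0.3,0,0.02,1],[0,0.4,0,0.02,1],[0,0.4,0,0.02,1],[0,0.4,0,0.02,1],[0,0.3,0,0.01,1],[0,0.3,0,0,1],[0,0,0,0,1]]' 30
python3 -c "from h import *;st()"
```

```text
time: 66.25
ee_pos: [0.5453, 0.0989, 0.0872]
eef_rot: [0.709, 0.705, -0.02, 0.002]
ft_force: [-2.6, 0.3, 2.0]
width: 0.0112
t 66.25 p [0.5453 0.0989 0.0872] xaxis yaw 89.7 z [-0.025 -0.031 -0.999] F [-2.6  0.3  2. ] w 0.0112
time: 67.25
ee_pos: [0.5602, 0.095, 0.0952]
eef_rot: [0.741, 0.671, -0.026, -0.003]
ft_force: [3.7, -0.3, -1.3]
width: 0.0112
t 67.25 p [0.5602 0.095  0.0952] xaxis yaw 84.3 z [-0.043 -0.029 -0.999] F [ 3.7 -0.3 -1.3] w 0.0112
```

```bash
python3 -m jog '[[0,0.4,0,-0.04,1],[0,0.3,0,-0.03,1],[0,0.2,0,-0.02,1],[0.25,0.1,0.4,0,1],[0.25,0.1,0.4,0,1],[0.25,0.1,0.4,0,1],[0.25,0.1,0.4,0,1],[0.1,0,0.1,0,1],[0,0,0,0,1],[0,0,0,0,1]]' 30
python3 -c "from h import *;st()"
```

```text
time: 68.25
ee_pos: [0.5594, 0.1057, 0.0803]
eef_rot: [0.711, 0.702, -0.039, -0.012]
ft_force: [-2.6, 0.9, -1.2]
width: 0.0105
t 68.25 p [0.5594 0.1057 0.0803] xaxis yaw 89.4 z [-0.072 -0.038 -0.997] F [-2.6  0.9 -1.2] w 0.0105
```

```bash
python3 -m jog '[[0,0,0.1,0,1],[0,-0.3,0,0,1],[0,-0.4,0,0,1],[0,-0.4,0,0,1],[0,-0.4,0,0,1],[0,-0.4,0,0,1],[0,-0.4,0,0,1],[0,0,0,0,1],[0,0,0,0,1],[0,0,0,0,1]]' 30
python3 -c "from h import *;st()"
```

```text
time: 69.25
ee_pos: [0.5571, 0.105, 0.0814]
eef_rot: [0.713, 0.701, -0.02, 0.002]
ft_force: [2.6, 1.6, -4.6]
width: 0.0104
t 69.25 p [0.5571 0.105  0.0814] xaxis yaw 89.0 z [-0.026 -0.03  -0.999] F [ 2.6  1.6 -4.6] w 0.0104
```

```bash
python3 -m jog '[[0,-0.4,0,0,1],[0,-0.4,0.1,0,1],[0,-0.4,0.1,0,1],[0,0,0,0,1],[0,0,0,0,0.4],[0,0,0,0,0.4],[0,0,0,0,0.4],[0,0,0,0,0.4],[0,0,0,0,0.3],[0,0,0,0,0.3]]' 30
python3 - <<'E'
from h import *
st()
for n in('wrist','scene'):
    w=snap(n,n[0]+'18')
    h=cv2.cvtColor(w['pixels'],cv2.COLOR_RGB2HSV)
    m=((h[...,0]<8)|(h[...,0]>172))&(h[...,1]>150)&(h[...,2]>60)
    k,l,s,q=cv2.connectedComponentsWithStats(m.astype(np.uint8))
    for i in range(1,k):
        if s[i,4]>60: print(n,s[i],q[i].round(1))
E
python3 -m jog '[[0,0,-1,0,0.2],[0,0,-2,0,0.2],[0,0,-2,0,0.2],[0,0,-2,0,0.2],[0,0,-2,0,0.2],[0,0,-2,0,0.2],[0,0,0,0,0.2],[0,0,0,0,0.2],[0,0,0,0,0.2],[0,0,0,0,0.2]]' 30
python3 -c "
from h import *;st()
snap('wrist','w19')
w=load('w19');h=cv2.cvtColor(w['pixels'],cv2.COLOR_RGB2HSV)
for nm,m,z in (('red',((h[...,0]<8)|(h[...,0]>172))&(h[...,1]>150)&(h[...,2]>60),.11),('brass',(h[...,0]>15)&(h[...,0]<30)&(h[...,1]>140)&(h[...,2]>90),.088),('blue',(h[...,0]>105)&(h[...,0]<128)&(h[...,1]>110)&(h[...,2]>60),.094)):
    k,l,s,q=cv2.connectedComponentsWithStats(m.astype(np.uint8))
    for i in range(1,k):
        if s[i,4]>60: print(nm,s[i],q[i].round(1),onz(w,*q[i],z,True).round(4),[onz(w,q[i][0],v,z,True).round(4)[:2] for v in (s[i][1],s[i][1]+s[i][3])])
print(np.round(r.read_state()['joint_positions'],2))
"
```

```text
time: 70.25
ee_pos: [0.5555, 0.104, 0.0819]
eef_rot: [0.715, 0.699, -0.01, 0.009]
ft_force: [0.4, 0.0, 0.5]
width: 0.0503
t 70.25 p [0.5555 0.104  0.0819] xaxis yaw 88.7 z [-0.003 -0.027 -1.   ] F [0.4 0.  0.5] w 0.0503
wrist [ 321  209   19   70 1049] [329.5 245.7]
scene [299 172  10  18 128] [303.6 180.7]
time: 71.35
ee_pos: [0.5551, 0.1074, 0.1997]
eef_rot: [0.715, 0.699, -0.01, 0.009]
ft_force: [0.1, 0.3, 0.9]
width: 0.0695
t 71.35 p [0.5551 0.1074 0.1997] xaxis yaw 88.8 z [-0.002 -0.027 -1.   ] F [0.1 0.3 0.9] w 0.0695
red [324 173  11  39 335] [329.2 193.4] [0.5568 0.1092 0.11  ] [array([0.5572, 0.1282]), array([0.5565, 0.0913])]
brass [193 264  18  28 173] [199.4 274.5] [0.4031 0.0062 0.088 ] [array([0.4064, 0.0207]), array([ 0.3971, -0.0196])]
brass [193 293  16  17 134] [200.4 302.6] [ 0.3943 -0.0362  0.088 ] [array([ 0.398, -0.021]), array([ 0.3913, -0.0484])]
brass [449 295  11  15  71] [455.  303.3] [ 0.7111 -0.0438  0.088 ] [array([ 0.7083, -0.0305]), array([ 0.7134, -0.055 ])]
brass [ 273  309  266   33 2905] [414.8 329.1] [ 0.6629 -0.081   0.088 ] [array([ 0.6582, -0.0
[... 309 characters left out ...]
331 0.1321 0.094 ] [array([0.633 , 0.1341]), array([0.6332, 0.1292])]
blue [391 175  38  21 704] [408.6 185. ] [0.6342 0.1113 0.094 ] [array([0.6336, 0.1213]), array([0.6348, 0.1   ])]
blue [593 174  41  45 769] [613.1 192.2] [0.9444 0.1006 0.094 ] [array([0.9354, 0.1261]), array([0.9613, 0.0604])]
blue [387 209  38   8 220] [404.9 212.6] [0.6321 0.0826 0.094 ] [array([0.6318, 0.0865]), array([0.6324, 0.0779])]
blue [390 226  35  18 441] [409.2 233.6] [0.6385 0.0591 0.094 ] [array([0.6378, 0.0678]), array([0.6396, 0.0471])]
blue [ 602  323   38   77 1712] [622.3 365.6] [ 1.2871 -0.3577  0.094 ] [array([ 1.1404, -0.1752]), array([ 1.5116, -0.6184])]
[ 0.02  0.23 -0.36  1.61  0.11  1.32 -0.38]
```

```bash
python3 -m jog '[[0,0,0,0.12,0.3],[0,0,0,0.12,0.3],[0,0,0,0.12,0.3],[0,0,0,0.12,0.3],[0,0,0,0.12,0.3],[0,0,0,0.12,0.3],[0,0,0,0.12,0.3],[0,0,0,0.12,0.3],[0,0,0,0.12,0.3],[0,0,0,0.08,0.3]]' 30
python3 -c "from h import *;go([.388,.22,.16],22)"
```

```text
time: 72.4
ee_pos: [0.5516, 0.1062, 0.1921]
eef_rot: [0.985, 0.171, -0.01, 0.013]
ft_force: [-0.1, -0.2, -0.2]
width: 0.0612
t 72.4 p [0.5516 0.1062 0.1921] xaxis yaw 19.7 z [-0.015 -0.029 -0.999] F [-0.1 -0.2 -0.2] w 0.0612
tool shift cm [-11.5  -16.29   3.12]
turn -0.041
```

```bash
python3 -m jog '[[-1,-1.4,0,-0.02,0.3],[-1.5,-2,0.3,-0.02,0.3],[-1.5,-2,0.3,0,0.3],[-1.5,-2,0.3,0,0.3],[-1.5,-2.2,0.3,0,0.3],[-1.5,-2.2,0.3,0,0.3],[-1.5,-2.2,0.3,0,0.3],[-1.2,-1.5,0.3,0,0.3],[0,0,0,0,0.3],[0,0,0,0,0.3]]' 30
python3 - <<'E'
from h import *
s,m=st()
w=snap('wrist','w20')
h=cv2.cvtColor(w['pixels'],cv2.COLOR_RGB2HSV)
mk=(h[...,0]>100)&(h[...,0]<128)&(h[...,1]>110)&(h[...,2]>60)
k,l,ss,q=cv2.connectedComponentsWithStats(mk.astype(np.uint8))
for i in range(1,k):
    if ss[i,4]>300:
        pts=np.argwhere(l==i)[:,::-1];P=np.array([onz(w,u,v,.09,True)[:2] for u,v in pts])*1000
        print(ss[i],cv2.minAreaRect(P.astype(np.float32)))
go([.388,.22,.1],22)
E
```

```text
time: 73.4
ee_pos: [0.3817, 0.21, 0.1639]
eef_rot: [0.982, 0.189, -0.015, 0.014]
ft_force: [0.8, -0.8, 0.8]
width: 0.0608
t 73.4 p [0.3817 0.21   0.1639] xaxis yaw 21.8 z [-0.024 -0.034 -0.999] F [ 0.8 -0.8  0.8] w 0.0608
[505   0  23  24 370] ((619.4359741210938, 116.89403533935547), (28.880395889282227, 19.630599975585938), 1.5316298007965088)
[522   8  21  34 355] ((614.3783569335938, 93.99894714355469), (47.29734420776367, 12.045755386352539), 0.920519232749939)
[547  11  21  42 514] ((627.273681640625, 63.369239807128906), (41.79964828491211, 19.30291748046875), 1.2397114038467407)
[137  35  21  38 392] ((449.9412536621094, 405.4552917480469), (13.028921127319336, 33.774845123291016), 86.22067260742188)
[580  40  18  41 394] ((628.0531616210938, 9.65520191192627), (41.0223274230957, 18.866186141967773), 0.9283782243728638)
[ 304  151   16   78 1151] ((385.21636962890625, 223.62498474121094), (68.71504211425781, 13.006366729736328), 21.291593551635742)
t 73.45 p [0.3817 0.21   0.1638] xaxis yaw 21.7 z [-0.024 -0.034 -0.999] F [-0.5 -0.9  0.2] w 0.0609
tool shift cm [ 1.17 -0.84  6.33]
turn -0.005
```

```bash
python3 -m jog '[[0.6,-0.7,0,0,0.4],[0.5,-0.6,0,0,0.4],[0,0,1.2,0,0.4],[0,0,1.5,0,0.4],[0,0,1.5,0,0.4],[0,0,1.5,0,0.4],[0,0,1.2,0,0.4],[0,0,0.5,0,0.4],[0,0,0,0,0.4],[0,0,0,0,0.4]]' 30
python3 -c "from h import *;go([.3846,.2227,.06],21.3)"
```

```text
time: 74.45
ee_pos: [0.3882, 0.2235, 0.0819]
eef_rot: [0.982, 0.187, -0.016, 0.014]
ft_force: [1.3, 1.3, 0.2]
width: 0.0524
t 74.45 p [0.3882 0.2235 0.0819] xaxis yaw 21.5 z [-0.027 -0.033 -0.999] F [1.3 1.3 0.2] w 0.0524
tool shift cm [-0.28 -0.11  2.2 ]
turn 0.003
```

```bash
python3 -m jog '[[-0.25,-0.1,0.5,0,0.4],[0,0,0.9,0,0.4],[0,0,0.7,0,0.4],[0,0,0,0,0.4],[0,0,0,0,0.4],[0,0,0,0,1],[0,0,0,0,1],[0,0,0,0,1],[0,0,0,0,1],[0,0,0,0,1]]' 50
python3 -m jog '[[0,0,0,0,1],[0,0,0,0,1],[0,0,0,0,1],[0,0,0,0,1],[0,0,0,0,1],[0,0,0,0,1],[0,0,0,0,1],[0,0,0,0,1],[0,0,0,0,1],[0,0,0,0,1]]' 50
python3 -c "from h import *;go([.3846,.2227,.06],21.3)"
```

```text
time: 75.45
ee_pos: [0.386, 0.2235, 0.061]
eef_rot: [0.982, 0.186, -0.015, 0.013]
ft_force: [0.6, 0.1, -0.1]
width: 0.0204
time: 76.45
ee_pos: [0.386, 0.2236, 0.0611]
eef_rot: [0.982, 0.186, -0.015, 0.013]
ft_force: [0.4, -0.8, 0.1]
width: 0.0133
t 76.45 p [0.386  0.2236 0.0611] xaxis yaw 21.5 z [-0.024 -0.032 -0.999] F [ 0.4 -0.8  0.1] w 0.0133
tool shift cm [-0.16  0.03  0.12]
turn 0.003
```

```bash
python3 -m jog '[[0,0,-0.6,0,1],[0,0,-1.2,0,1],[0,0,-1.2,0,1],[0,0,-1.2,0,1],[0,0,-1.4,0,1],[0,0,-1.4,0,1],[0,0,-1.4,0,1],[0,0,-1.4,0,1],[0,0,-1.2,0,1],[0,0,0,0,1]]' 50
python3 -m jog '[[0,0,0,-0.1,1],[0,0,0,-0.12,1],[0,0,0,-0.12,1],[0,0,0,-0.12,1],[0,0,0,-0.12,1],[0,0,0,-0.12,1],[0,0,0,-0.12,1],[0,0,0,-0.12,1],[0,0,0,-0.12,1],[0,0,0,-0.08,1]]' 50
python3 -c "from h import *;go([.588,.189,.17],88)"
```

```text
time: 77.45
ee_pos: [0.3894, 0.2281, 0.1838]
eef_rot: [0.982, 0.187, -0.012, 0.013]
ft_force: [-0.5, -0.1, -1.3]
width: 0.0136
time: 78.45
ee_pos: [0.3874, 0.2268, 0.1813]
eef_rot: [0.71, 0.704, -0.019, 0.003]
ft_force: [-1.4, 0.8, -1.3]
width: 0.0131
t 78.45 p [0.3874 0.2268 0.1813] xaxis yaw 89.5 z [-0.023 -0.032 -0.999] F [-1.4  0.8 -1.3] w 0.0131
tool shift cm [-3.56 20.12  0.79]
turn 0.026
```

```bash
python3 - <<'E'
from h import *
for n in('w1','w4','w7','w9','w13','w19'):
    w=load(n); u0,v0=map(int,proj(w,[.588,.189,.088],True))
    if not(10<u0<630 and 10<v0<390): print(n,'out'); continue
    x0,y0=max(0,u0-28),max(0,v0-28)
    c=w['pixels'][y0:v0+28,x0:u0+28]; h=cv2.cvtColor(np.ascontiguousarray(c),cv2.COLOR_RGB2HSV)
    m=(h[...,0]>14)&(h[...,0]<32)&(h[...,1]>110)&(h[...,2]>140)
    pts=np.argwhere(m)[:,::-1]+[x0,y0]
    if len(pts)<20: print(n,len(pts),h[v0-y0,u0-x0]); continue
    hull=cv2.convexHull(pts.astype(np.float32))[:,0]
    P=np.array([onz(w,u,v,.088,True)[:2] for u,v in hull])*1000
    print(n,len(pts),[np.round(x,1) for x in cv2.minAreaRect(P.astype(np.float32))])
    g=(h[...,2]<110)&cv2.morphologyEx(m.astype(np.uint8),cv2.MORPH_CLOSE,np.ones((13,13),np.uint8)).astype(bool)
E
```

```text
w1 854 [array([587.7, 189.4]), array([24.9, 24.9]), np.float64(83.7)]
w4 351 [array([587.9, 189.3]), array([25.1, 25.3]), np.float64(82.5)]
w7 1487 [array([587.5, 190.1]), array([24.5, 25. ]), np.float64(83.6)]
w9 849 [array([587.6, 190.3]), array([25.3, 25. ]), np.float64(83.8)]
w13 398 [array([587.4, 189.9]), array([25.9, 24.8]), np.float64(86.9)]
w19 707 [array([587.6, 189.4]), array([24.9, 24.9]), np.float64(83.0)]
```

```bash
python3 -m jog '[[0,0,0,0.1,1],[-0.1,1.2,0,0,1],[-0.2,2,0,0,1],[-0.2,2.5,0,0,1],[-0.2,2.5,0,0,1],[-0.2,2.5,0,0,1],[-0.2,2.5,0,0,1],[-0.2,2.5,0,0,1],[-0.2,2,0,0,1],[0,0,0,0,1]]' 50
python3 -c "from h import *;go([.5886,.1887,.15],83.7)"
```

```text
time: 79.45
ee_pos: [0.5736, 0.1874, 0.1732]
eef_rot: [0.738, 0.674, -0.022, 0.005]
ft_force: [0.3, 0.3, -1.6]
width: 0.0137
t 79.45 p [0.5736 0.1874 0.1732] xaxis yaw 84.8 z [-0.025 -0.037 -0.999] F [ 0.3  0.3 -1.6] w 0.0137
tool shift cm [0.36 1.53 2.27]
turn 0.02
```

```bash
python3 -m jog '[[0.2,0.8,0,0.02,1],[0.15,0.7,0.3,0,1],[0,0,0.7,0,1],[0,0,0.7,0,1],[0,0,0.6,0,1],[0,0,0,0,1],[0,0,0,0,1],[0,0,0,0,1],[0,0,0,0,1],[0,0,0,0,1]]' 50
python3 - <<'E'
from h import *
go([.5886,.1887,.15],83.7)
w=snap('wrist','w21'); a=snap('scene','s21'); d=snap('side','d21')
print(proj(a,[.5876,.1897,.088]),proj(d,[.5876,.1897,.088]),proj(w,[.5876,.1897,.088],True))
f=lambda i,s:cv2.resize(i,s,interpolation=cv2.INTER_CUBIC)
u,v=map(int,proj(w,[.5876,.1897,.088],True))
A=f(a['pixels'][155:215,240:300],(400,400)); D=f(d['pixels'][125:185,310:370],(400,400))
W=f(w['pixels'][v-50:v+50,u-100:u+100],(400,200))
cv2.imwrite('pics/m21.png',cv2.cvtColor(np.vstack([np.hstack([A,D]),np.hstack([W,W*0])]),cv2.COLOR_RGB2BGR))
E
```

```text
time: 80.45
ee_pos: [0.5877, 0.1892, 0.1468]
eef_rot: [0.744, 0.668, -0.023, 0.005]
ft_force: [-0.2, -0.0, -0.7]
width: 0.0139
t 80.45 p [0.5877 0.1892 0.1468] xaxis yaw 83.9 z [-0.027 -0.037 -0.999] F [-0.2 -0.  -0.7] w 0.0139
tool shift cm [-0.05  0.09 -0.32]
turn 0.004
(np.float64(271.55009256120866), np.float64(187.1700471652919)) (np.float64(339.212186857359), np.float64(158.85265177345562)) (np.float64(328.55129509704676), np.float64(205.64693668151668))
```

View pics/m21.png

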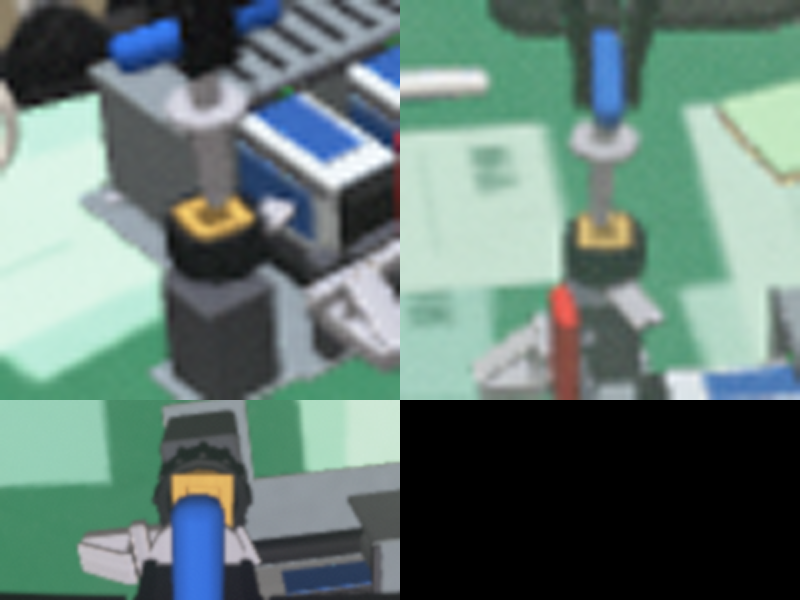

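The tip stands right over the recess: scene tip about (272,186) against the recess at (271.5,187), and side about (340,158.7) against (339.2,158.9). Inserting now.

```bash
python3 -m jog '[[0,0.05,0.3,0,1],[0,0,0.4,0,1],[0,0,0.4,0,1],[0,0,0.3,0,1],[0,0,0,0,1],[0,0,0,0,1],[0,0,0,0,1],[0,0,0,0,1],[0,0,0,0,1],[0,0,0,0,1]]' 55
python3 -c "from h import *;st()"
python3 -m jog '[[0,0,0.3,0,1],[0,0,0.3,0,1],[0,0,0.2,0,1],[0,0,0,0,1],[0,0,0,0,1],[0,0,0,0,1],[0,0,0,0,1],[0,0,0,0,1],[0,0,0,0,1],[0,0,0,0,1]]' 55
python3 -c "from h import *;st()"
```

```text
time: 81.6
ee_pos: [0.5885, 0.1889, 0.1316]
eef_rot: [0.744, 0.668, -0.022, 0.005]
ft_force: [0.8, 0.6, -1.6]
width: 0.0132
t 81.6 p [0.5885 0.1889 0.1316] xaxis yaw 83.9 z [-0.026 -0.037 -0.999] F [ 0.8  0.6 -1.6] w 0.0132
time: 82.6
ee_pos: [0.5889, 0.189, 0.1249]
eef_rot: [0.744, 0.668, -0.021, 0.006]
ft_force: [-0.3, -0.6, 1.9]
width: 0.0134
t 82.6 p [0.5889 0.189  0.1249] xaxis yaw 83.9 z [-0.023 -0.036 -0.999] F [-0.3 -0.6  1.9] w 0.0134
```

```bash
python3 -m jog '[[0,0,-0.2,0,1],[0,0,0,0.07,1],[0,0,0,0.08,1],[0,0,0,0.08,1],[0,0,0,0.08,1],[0,0,0,0.08,1],[0,0,0,0.08,1],[0,0,0,0.08,1],[0,0,0,0,1],[0,0,0,0,1]]' 55
python3 -c "from h import *;s,m=st();print(np.round(s['torque'],2))"
```

```text
time: 83.6
ee_pos: [0.5889, 0.1898, 0.1263]
eef_rot: [0.901, 0.433, -0.018, 0.011]
ft_force: [0.5, 0.1, 0.4]
width: 0.0134
t 83.6 p [0.5889 0.1898 0.1263] xaxis yaw 51.3 z [-0.024 -0.035 -0.999] F [0.5 0.1 0.4] w 0.0134
[0.05 0.06 0.1 ]
```

```bash
python3 -m jog '[[0,0,0,0.08,1],[0,0,0,0.08,1],[0,0,0,0.08,1],[0,0,0,0.08,1],[0,0,0,0.08,1],[0,0,0,0.08,1],[0,0,0,0.08,1],[0,0,0,0.08,1],[0,0,0,0.05,1],[0,0,0,0,1]]' 55
python3 -c "from h import *;s,m=st();print(np.round(s['torque'],2))"
python3 -m jog '[[0,0,0,0.08,1],[0,0,0,0.08,1],[0,0,0,0.06,1],[0,0,0,0,1],[0,0,0,0,1],[0,0,0,0,1],[0,0,0,0,1],[0,0,0,0,1],[0,0,0,0,1],[0,0,0,0,1]]' 55
python3 -c "from h import *;s,m=st();print(np.round(s['torque'],2))"
```

```text
time: 84.6
ee_pos: [0.5883, 0.1902, 0.1264]
eef_rot: [0.995, 0.101, -0.014, 0.016]
ft_force: [-0.3, 0.1, 0.2]
width: 0.0136
t 84.6 p [0.5883 0.1902 0.1264] xaxis yaw 11.6 z [-0.025 -0.035 -0.999] F [-0.3  0.1  0.2] w 0.0136
[0.15 0.06 0.08]
time: 85.6
ee_pos: [0.5883, 0.1904, 0.1264]
eef_rot: [1.0, -0.002, -0.013, 0.017]
ft_force: [-0.4, 1.0, 1.3]
width: 0.0136
t 85.6 p [0.5883 0.1904 0.1264] xaxis yaw -0.2 z [-0.025 -0.034 -0.999] F [-0.4  1.   1.3] w 0.0136
[0.19 0.12 0.01]
```

```bash
python3 - <<'E'
from h import *
for nm in('wrist','scene','side'):
    w=snap(nm,nm[0]+'22'); F=nm=='wrist'
    h=cv2.cvtColor(w['pixels'],cv2.COLOR_RGB2HSV)
    u0,v0=map(int,proj(w,[.588,.19,.088],F)); R0=60 if F else 14
    mask=np.zeros(h.shape[:2],bool); mask[max(0,v0-R0):v0+R0,u0-R0:u0+R0]=1
    for n,m,z in (('brass',(h[...,0]>14)&(h[...,0]<32)&(h[...,1]>110)&(h[...,2]>140),.088),('blue',(h[...,0]>105)&(h[...,0]<128)&(h[...,1]>110)&(h[...,2]>60),.154)):
        mm=m.copy(); mm&=mask if n=='brass' else cv2.dilate(mask.astype(np.uint8),np.ones((61,61))).astype(bool)
        k,l,s,q=cv2.connectedComponentsWithStats(mm.astype(np.uint8))
        for i in range(1,k):
            if s[i,4]>25:
                pts=np.argwhere(l==i)[:,::-1]; P=np.array([onz(w,a,b,z,F)[:2] for a,b in pts])*1000
                print(nm,n,s[i],[np.round(x,1) for x in cv2.minAreaRect(P.astype(np.float32))])
E
```

```text
wrist brass [331 199   9   8  30] [array([600.1, 181.8]), array([7.6, 3.6]), np.float64(54.3)]
wrist brass [306 205   9  13  73] [array([592.8, 201.3]), array([5.9, 9.6]), np.float64(89.1)]
wrist blue [400 126   7  31 174] [array([654.3, 153. ]), array([15.2,  3.1]), np.float64(2.8)]
wrist blue [ 313  203   28   76 1929] [array([599.5, 191.2]), array([45.7, 14.6]), np.float64(0.4)]
wrist blue [316 304  22   2  39] [array([557.4, 191.3]), array([12.7,  0.8]), np.float64(88.3)]
scene brass [266 185  12   6  28] [array([589.9, 188.7]), array([23.7, 25.8]), np.float64(22.9)]
scene blue [267 162  27  17 153] [array([561. , 184.6]), array([93.9, 30. ]), np.float64(3.1)]
scene blue [294 162  16   9  69] [array([536.3, 127.1]), array([43.2, 17.5]), np.float64(0.8)]
scene blue [276 179  11  11  62] [array([506.4, 211.9]), array([15.2, 46.6]), np.float64(88.7)]
side blue [330 139   9   5  31] [array([571.2, 194. ]), array([22.7, 24.8]), np.float64(82.5)]
side blue [356 180  14   5  46] [array([621.6, -20.7]), array([35.3, 14.4]), np.float64(1.7)]
side blue [360 193  14   4  49] [array([622.6, -75.3]), array([12.5, 35.1]), np.float64(82.7)]
```

```bash
python3 -m jog '[[0,0,0,-0.08,1],[0,0,0,-0.04,1],[0,0,-0.5,0,1],[0,0,-0.6,0,1],[0,0,-1,0,1],[0,0,-1.2,0,1],[0,0,-1.2,0,1],[0,0,-1.2,0,1],[0,0,-0.4,0,1],[0,0,0,0,1]]' 55
python3 - <<'E'
from h import *
st()
w=snap('scene','s23'); F=False
h=cv2.cvtColor(w['pixels'],cv2.COLOR_RGB2HSV)
m=(h[...,0]>14)&(h[...,0]<32)&(h[...,1]>110)&(h[...,2]>120); m[:178]=0;m[197:]=0;m[:,:255]=0;m[:,290:]=0
pts=np.argwhere(m)[:,::-1]; P=np.array([onz(w,a,b,.088,F)[:2] for a,b in pts])*1000; print(len(pts),cv2.minAreaRect(P.astype(np.float32)))
w=snap('wrist','w23');h=cv2.cvtColor(w['pixels'],cv2.COLOR_RGB2HSV)
u0,v0=map(int,proj(w,[.588,.19,.088],True)); m=(h[...,0]>14)&(h[...,0]<32)&(h[...,1]>110)&(h[...,2]>140)
k=np.zeros_like(m);k[v0-40:v0+40,u0-40:u0+40]=1
pts=np.argwhere(m&k)[:,::-1]; P=np.array([onz(w,a,b,.088,True)[:2] for a,b in pts])*1000; print(len(pts),cv2.minAreaRect(P.astype(np.float32)) if len(pts)>5 else '')
go([.39,.2265,.18],21.5)
E
```

```text
time: 86.75
ee_pos: [0.5903, 0.1925, 0.1938]
eef_rot: [0.998, 0.058, -0.013, 0.016]
ft_force: [-0.5, -0.6, -0.6]
width: 0.0134
t 86.75 p [0.5903 0.1925 0.1938] xaxis yaw 6.7 z [-0.024 -0.034 -0.999] F [-0.5 -0.6 -0.6] w 0.0134
62 ((589.3546142578125, 188.1041259765625), (26.727439880371094, 26.84762191772461), 17.244606018066406)
546 ((588.2767944335938, 189.66329956054688), (24.203392028808594, 24.852670669555664), 15.177553176879883)
t 86.85 p [0.59   0.1924 0.1928] xaxis yaw 6.7 z [-0.025 -0.035 -0.999] F [ 0.4 -0.6 -1.4] w 0.0138
tool shift cm [-19.42  -5.77   1.66]
turn -0.259
```

```bash
python3 -m jog '[[0,0,0,-0.13,1],[0,0,0,-0.13,1],[-1.5,-0.8,0,0,1],[-2.2,-1.3,0,0,1],[-2.5,-1.5,0,0,1],[-2.5,-1.5,0,0,1],[-2.5,-1.5,0,0,1],[-2.5,-1.5,0,0,1],[-2,-1.3,0,0,1],[0,0,0,0,1]]' 55
python3 -c "from h import *;go([.389,.2272,.17],21.5)"
```

```text
time: 87.85
ee_pos: [0.3991, 0.2184, 0.1891]
eef_rot: [0.981, 0.192, -0.021, 0.017]
ft_force: [0.3, 0.6, -1.3]
width: 0.0137
t 87.85 p [0.3991 0.2184 0.1891] xaxis yaw 22.1 z [-0.036 -0.041 -0.999] F [ 0.3  0.6 -1.3] w 0.0137
tool shift cm [-0.51 -1.24  1.91]
turn 0.011
```

```bash
python3 -m jog '[[-0.2,-0.5,0.5,0.01,1],[-0.2,-0.5,1,0,1],[0,-0.2,1.2,0,1],[0,0,1.2,0,1],[0,0,1.2,0,1],[0,0,1.2,0,1],[0,0,0.8,0,1],[0,0,0,0,1],[0,0,0,0,1],[0,0,0,0,1]]' 55
python3 -c "from h import *;go([.389,.2265,.115],21.5)"
```

```text
time: 88.85
ee_pos: [0.3886, 0.2236, 0.1089]
eef_rot: [0.982, 0.185, -0.024, 0.018]
ft_force: [-0.7, 0.4, -0.7]
width: 0.0137
t 88.85 p [0.3886 0.2236 0.1089] xaxis yaw 21.3 z [-0.04  -0.043 -0.998] F [-0.7  0.4 -0.7] w 0.0137
tool shift cm [ 0.12 -0.24 -0.62]
turn -0.003
```

```bash
python3 -m jog '[[0.1,-0.25,0,0,1],[0,0,0,0,1],[0,0,0.5,0,1],[0,0,0.5,0,1],[0,0,0.5,0,1],[0,0,0.4,0,1],[0,0,0,0,1],[0,0,0,0,1],[0,0,0,0,1],[0,0,0,0,1]]' 55
python3 -c "from h import *;go([.387,.2243,.062],21.5)"
```

```text
time: 89.85
ee_pos: [0.3885, 0.2263, 0.0894]
eef_rot: [0.982, 0.185, -0.022, 0.017]
ft_force: [0.5, -0.7, -1.5]
width: 0.0134
t 89.85 p [0.3885 0.2263 0.0894] xaxis yaw 21.3 z [-0.038 -0.042 -0.998] F [ 0.5 -0.7 -1.5] w 0.0134
tool shift cm [-0.08  0.06  2.75]
turn -0.003
```

Tip is about 14 mm into the hole with no contact force; continuing down.

```bash
python3 -m jog '[[0,0,0.5,0,1],[0,0,0.5,0,1],[0,0,0.5,0,1],[0,0,0.5,0,1],[0,0,0.4,0,1],[0,0,0.2,0,1],[0,0,0,0,1],[0,0,0,0,1],[0,0,0,0,1],[0,0,0,0,1]]' 55
python3 -c "from h import *;go([.387,.2243,.062],21.5)"
```

```text
time: 90.85
ee_pos: [0.3877, 0.2252, 0.0613]
eef_rot: [0.982, 0.185, -0.022, 0.017]
ft_force: [0.1, -0.0, -1.0]
width: 0.0133
t 90.85 p [0.3877 0.2252 0.0613] xaxis yaw 21.3 z [-0.037 -0.042 -0.998] F [ 0.1 -0.  -1. ] w 0.0133
tool shift cm [-0.1   0.06 -0.06]
turn -0.003
```

```bash
python3 -m jog '[[0,0,0.2,0,1],[0,0,0,0,1],[0,0,0,0,0.4],[0,0,0,0,0.4],[0,0,0,0,0.4],[0,0,0,0,0.4],[0,0,-0.5,0,0.3],[0,0,-1.5,0,0.3],[0,0,-2,0,0.3],[0,0,-2,0,0.3]]' 30
python3 -m jog '[[0,0,-2,0,0.3],[0,0,-2,0,0.3],[0,0,-1,0,0.3],[0,0,0,0,0.3],[0,0,0,0,0.3],[0,0,0,0,0.3],[0,0,0,0,0.3],[0,0,0,0,0.3],[0,0,0,0,0.3],[0,0,0,0,0.3]]' 30
python3 - <<'E'
from h import *
st()
def col(h,n): return {'blue':(h[...,0]>100)&(h[...,0]<128)&(h[...,1]>110)&(h[...,2]>60),'red':((h[...,0]<8)|(h[...,0]>172))&(h[...,1]>150)&(h[...,2]>60),'brass':(h[...,0]>14)&(h[...,0]<32)&(h[...,1]>110)&(h[...,2]>130)}[n]
w=snap('wrist','w30');a=snap('scene','s30');H=cv2.cvtColor(w['pixels'],cv2.COLOR_RGB2HSV);S=cv2.cvtColor(a['pixels'],cv2.COLOR_RGB2HSV)
for nm,c,h,F,n,z,box in (('key w',w,H,True,'blue',.09,[.387,.224]),('key s',a,S,False,'blue',.09,[.387,.224]),('knob s',a,S,False,'brass',.088,[.588,.19]),('tab s',a,S,False,'red',.085,[.56,.107])):
    u,v=map(int,proj(c,[*box,z],F)); R0=60 if F else 22
    m=np.zeros(h.shape[:2],bool); m[max(0,v-R0):v+R0,max(0,u-R0):u+R0]=1
    k,l,s,q=cv2.connectedComponentsWithStats((col(h,n)&m).astype(np.uint8))
    for i in range(1,k):
        if s[i,4]>30:
            P=np.array([onz(c,x,y,z,F)[:2] for y,x in np.argwhere(l==i)])*1000; print(nm,s[i],q[i].round(1),[np.round(x,1) for x in cv2.minAreaRect(P.astype(np.float32))])
E
```

```text
time: 91.85
ee_pos: [0.3891, 0.227, 0.1215]
eef_rot: [0.982, 0.185, -0.024, 0.018]
ft_force: [-0.1, 1.0, -0.5]
width: 0.0601
time: 92.85
ee_pos: [0.3906, 0.2289, 0.1732]
eef_rot: [0.982, 0.185, -0.024, 0.018]
ft_force: [0.4, 0.6, 0.6]
width: 0.0606
t 92.85 p [0.3906 0.2289 0.1732] xaxis yaw 21.3 z [-0.041 -0.044 -0.998] F [0.4 0.6 0.6] w 0.0606
key w [ 320  162   15   73 1040] [327.  197.5] [array([387.3, 225.2]), array([68.5, 12.8]), np.float64(21.9)]
key s [296 226  28  15 181] [309.3 233. ] [array([387.5, 225.3]), array([70.8, 19.4]), np.float64(21.0)]
```

```bash
python3 -m jog '[[0,0,-2,0,0.3],[0,0,-2,0,0.3],[0,0,-2,0,0.3],[0,0,-2,0,0.3],[0,2,0,0,0.3],[0,3,0,0,0.3],[0,3,0,0,0.3],[0,3,0,0,0.3],[0,2,0,0,0.3],[0,0,0,0,0.3]]' 30
python3 - <<'E'
from h import *
st()
for nm in('scene','wrist','side'):
    c=snap(nm,nm[0]+'31');F=nm=='wrist';h=cv2.cvtColor(c['pixels'],cv2.COLOR_RGB2HSV)
    M={'blue':(h[...,0]>100)&(h[...,0]<128)&(h[...,1]>110)&(h[...,2]>60),'red':((h[...,0]<8)|(h[...,0]>172))&(h[...,1]>150)&(h[...,2]>60),'brass':(h[...,0]>14)&(h[...,0]<32)&(h[...,1]>110)&(h[...,2]>130)}
    for n,z,p in (('red',.085,[.56,.107]),('brass',.088,[.588,.19]),('blue',.057,[.645,.1]),('blue',.057,[.645,.04]),('blue',.057,[.645,-.02])):
        u,v=map(int,proj(c,[*p,z],F)); R0=40 if F else 14
        m=np.zeros(h.shape[:2],bool); m[max(0,v-R0):max(0,v+R0),max(0,u-R0):max(0,u+R0)]=1
        k,l,s,q=cv2.connectedComponentsWithStats((M[n]&m).astype(np.uint8))
        for i in range(1,k):
            if s[i,4]>25: P=np.array([onz(c,x,y,z,F)[:2] for y,x in np.argwhere(l==i)])*1000; print(nm,n,p,s[i],q[i].round(1),[np.round(x,1) for x in cv2.minAreaRect(P.astype(np.float32))])
E
```

```text
time: 93.95
ee_pos: [0.4428, 0.108, 0.2604]
eef_rot: [0.982, 0.187, -0.023, 0.018]
ft_force: [0.3, -0.8, 0.9]
width: 0.0613
t 93.95 p [0.4428 0.108  0.2604] xaxis yaw 21.5 z [-0.039 -0.044 -0.998] F [ 0.3 -0.8  0.9] w 0.0613
scene red [0.56, 0.107] [299 172  10  18 138] [303.8 180.5] [array([561.2, 103.2]), array([25. , 79.4]), np.float64(50.9)]
scene brass [0.588, 0.19] [266 183  12   8  59] [271.7 186.6] [array([589.6, 188.2]), array([26.2, 26.8]), np.float64(17.2)]
scene blue [0.645, 0.1] [278 169  16  10  75] [285.5 173.6] [array([653. ,  98.6]), array([21.2, 50.4]), np.float64(89.0)]
scene blue [0.645, 0.1] [276 178  11  10  57] [280.4 182.9] [array([625.3, 137.6]), array([16.4, 53.8]), np.float64(88.7)]
scene blue [0.645, 0.04] [294 162  16   9  68] [301.7 166.1] [array([653.3,  37.6]), array([49.8, 20.8]), np.float64(0.8)]
scene blue [0.645, -0.02] [309 155  16   9  61] [316.5 158.9] [array([655.3, -23.5]), array([48.9, 21.8]), np.float64(1.9)]
wrist red [0.56, 0.107] [354  71  28  14 246] [367.1  77.8] [array([558.5, 102. ]), array([10.9, 31.9]), np.float64(2.6)]
wrist brass 
[... 1750 characters left out ...]
 5  47] [362.6 182. ] [array([648.6, 101.1]), array([40.8, 16.3]), np.float64(1.7)]
side blue [0.645, 0.04] [360 192  14   5  50] [366.6 194.4] [array([649.6,  40.2]), array([40.4, 17. ]), np.float64(1.6)]
side blue [0.645, 0.04] [364 206  15   2  27] [371.2 206.6] [array([651.6, -15.8]), array([ 4.4, 40.5]), np.float64(82.7)]
side blue [0.645, -0.02] [360 193  14   4  49] [366.5 194.4] [array([649.2,  39.7]), array([14.1, 39.5]), np.float64(82.7)]
side blue [0.645, -0.02] [364 206  15   5  58] [370.8 207.7] [array([650.7, -22.3]), array([17.5, 40.7]), np.float64(82.7)]
side blue [0.645, -0.02] [366 216  14   5  57] [373.1 218.4] [array([646.5, -64.8]), array([16.7, 37.7]), np.float64(82.7)]
```

All the checks agree: tab back at its shut position, knob at about 16° (stop), drives home and the key in its stand. Handing in.

```bash
python3 -c "from bench import r;print(r.close_job())"
```

```text
the job is handed in; nothing more can be done
None
```

The job is handed in at about 94 s of the 200 s. By my last camera checks every goal is met; the hand-in itself gives no verdict.

**What was done:** I unlatched the gate by its red tab and swung it open to about 1.69 rad. All three drives went into bays of their own, up against the back wall. I then closed the gate with the tab held up, let the bar drop, and locked the knob with the T-key. The key is back in its stand.

**Last checks:**
- **Drives:** all three sit in line in their bays under the hood.
- **Gate and latch:** the tab is 2–4 mm short of its first shut position, which is about 0.02 rad of gate play. The gate held when I pulled on it.
- **Knob:** it stands at about 1.3 rad, its stop.
- **Key:** its handle is at (0.387, 0.225), about 2 mm from where it started. The handle height also fits in two views.
- **Robot:** it stands clear of everything with the gripper open.
- **Marker:** I never touched it, but I did not measure it again at the end.

**What went wrong or disagreed:**
- The fingertips sat nearly 3 cm higher than `r.tip_extent` implies, so the first grip on the tab closed on air. I corrected for this by sight.
- One drive was knocked about 28 mm aside during the run. I measured it again before gripping it.
- Pushing the gate shut near its hinge stalled with the bar on the ramp, so I closed it by the tab instead.
- The tool picked up a few hundredths of a radian of tilt during moves, which I allowed for.

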